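# Set up the flip-up camp table lamp

## Task

Move the blue tumbler off the table lamp's closed light panel and stand it upright on the round wooden coaster. Then raise the stiff-hinged panel by its wooden grip rail until it is in line with the orange angle pointer at its side, let go so that it stays there, and finally press the red button fully down to switch the lamp on. Leave the pointer as it is set, do not tip the tumbler over, and do not disturb the bowl, the mug or the plant.

Things in the scene. Friction and masses are not known exactly. Their poses are not given: they have to be found in the camera images.
- lampcase: Fixed lamp case, a green box 180 (x) x 260 (y) x 60 mm, flat on the table. Origin: centre of its underside on the table. Its x axis points from the hinge edge to the edge under the panel's free end (roughly away from the robot), y to the left, z up. The panel's centre line is at y = +30 mm, the button at y = -95 mm, the pointer at y = +118 mm.
- lamp_hinge (a point): Point on the panel's hinge axis at the middle of the panel's width, 65 mm above the table; case axes. The hinge axis is the case's y axis direction, near the case's robot-side edge, 75 mm from the case's middle. The pointer turns about the same axis.
- panel (a joint): Angle in rad of the light panel, a grey plate 158 mm (hinge to free edge) x 150 mm x 10 mm with a yellow side stripe, hinge axis in its mid-plane: 0 = shut (flat), growing as its free end rises towards upright; limit 1.6. Stiff friction hinge (about 0.8 N m, some 8 N of lift at the rail): it stays where it is left. It starts at 0.
- panel_rail (a point): Middle of the top edge of the wooden grip rail that stands at right angles on the panel's top face: 90 mm long (along the hinge), 12 mm thick, 36 mm high above the face; its mid-plane is 150 mm from the hinge axis, this point 41 mm above the plate's mid-plane. Axes turn with the panel: x from hinge to free edge, y along the hinge, z out of its top face (up when shut).
- pointer (a joint): Angle of the orange pointer in rad, measured like the panel's: 0 = flat, growing as its tip rises. This is the angle the panel is to have; it is set between 0.56 and 0.84 and must not be changed.
- pointer_tip (a point): Tip of the orange pointer, a flat arm 90 mm long, 10 mm high, 6 mm thick that turns about the hinge axis, 88 mm to the left of the panel's centre line (13 mm beyond the panel's side edge). Axes: x from the hinge to the tip, y along the hinge.
- button_top (a point): Centre of the top face of the red push button (32 mm diameter), on the right part of the case beside the panel, on top of a small black housing. It is pressed straight down: 6 mm of travel against a spring, about 5 N fully down.
- button (a joint): Travel of the red button in m: 0 = up, 0.006 = fully down. It springs back.
- tumbler: Blue straight-sided open tumbler, 58 mm diameter, 90 mm high, wall 3 mm, about 0.16 kg. Origin: centre of its underside; z up along its axis. It starts standing on the shut panel (the panel's top face is 70 mm above the table).
- coaster: Fixed round dark-wood coaster, 120 mm diameter, 10 mm thick, on the table to the left or right of the lamp. Origin: centre of its underside.
- bowl: Bystander: steel bowl, 116 mm diameter, 55 mm high, on the other side of the lamp from the coaster. Origin: centre of its underside.
- mug: Bystander: white mug, 80 mm diameter, 80 mm high, at one side beyond the lamp. Origin: centre of its underside; handle on its y side.
- plantpot: Bystander: white plant pot, 70 mm diameter, with green leaves to 145 mm height, at the other side beyond the lamp. Origin: centre of its underside.
Mind the look-alikes: they are no part of the job. Of the things that look like the coaster, the smallest one is meant.

How it is judged:
By the outcome, as a careful person would: the job done as asked, in the order asked, and still so for the second after the job is handed in, with the robot touching nothing.
It also fails if it takes over 64 s, if anything falls off the work surface, if the arm or the gripper's body presses on something with over 40 N, if the wrist force passes 120 N, or if a joint passes its speed limit or range.

## Robot

A 6-joint arm with a two-finger parallel gripper is mounted at the origin on the work surface. World frame = base frame: x ahead of the robot, y to its left, z up, the work surface at z = 0. Lengths are in m, angles in degrees, forces in N, time in s.
With the tool pointing down it reaches from about 0.35 to 0.875 m from the base axis. Payload 4.2 kg.
Tool frame: the origin (TCP) lies midway between the tips of the shut fingers; the grasp point (between the pads) lies 19 mm behind it (r.grasp_offset is the distance from the TCP to the grasp point, in m); z points along the fingers, y is the direction in which the jaws open and shut (so a half turn about z gives the same grasp; the last joint's range is limited). The gripper opens to 87 mm and grips with 3 to 60 N. Pads are 19 mm wide; open, the fingers measure 117 mm over their backs; the gripper's body (75 mm by 190 mm) begins 51 mm behind the grasp point.
Start: joints at [-51.016, 22.042, 0.453, 0, -68.411, -14.817], TCP at [0.256, -0.57, 0.223] pointing down, gripper open.
Joint ranges: [-179.83, 179.83], [-69.29, 118.12], [-61.27, 80.66], [-181.25, 117.63], [-171.15, -9.14], [-177.46, 177.46]. Speed limits (degrees/s): [159.86, 159.86, 180, 180, 180, 180].

## Interface

Orientations are given as a 3x3 rotation matrix whose columns are the frame's x, y, z axes.
In Python, from station import r gives the robot as it stands.
- The arm moves only by the shell command python3 -m crank 'ROWS'. ROWS is JSON, a list of rows, each a list of 3 entries, a list of its own where there are three numbers: the closure, from -1 (fully open) to 1 (shut), so that 0 is half open, then the shift along the tool's x, y, z as a fraction of full scale, then the turn, a rotation vector about the tool's x, y, z as a fraction of full scale. In form: [[fingers, [dx, dy, dz], [wx, wy, wz]], ...]. A call has 1 to 8 rows; each row shifts and turns the commanded pose from where the row before left it, along the tool's axes as they then stand; what a row does not reach is not made up. Full scale, the value 1, is 100 mm for a shift and 45 degrees for a turn. A row lasts 1/10 s, in which the tool goes at most 50 mm and 8.59 degrees, less where a joint would pass 70% of its speed; a pose out of reach is approached as far as the arm can. A call with a number of a shift or a turn outside -1 to 1 is refused whole. A call with a gripper value outside its range is refused whole. The fingers move at their own pace and stop on an object; the grip force is fixed at half the most. Time passes only in rows, so rows that do not move let the fingers close. It gives the time, the measured TCP pose, the force and the opening at its end, in the units of the state.
- r.sense(): the state, without advancing time (a new reading comes with each control period).
- r.capture(name): name is "scene" or "top" or "wrist"; returns a dict with "img" (400x640x3 uint8, blue, green, red), "fx", "fy", "cx", "cy" (pixels), "R" (3x3) and "t" (3): a world point X has camera coordinates R X + t. Camera axes: x right, y down, z forward; pixel columns grow to the right and rows downward; lengths in m; the calibration is good to about 2 mm. The wrist camera is an equidistant fisheye: a pixel r from the principal point sees the ray r / f radians off the axis. A picture is of the moment at which its call begins. There is no depth.
- r.finish_job(): hands the job in, once; it reports no verdict.
The state is a dict: "time_s": time; "joints": joint angles; "joint_velocities": joint speeds; "effort": joint torques, N m; "tcp_pos": TCP position; "ee_rot": TCP orientation; "wrist_force": force on the tool from outside, world axes, zero at the start; "moment": the same for the moment, N m; "gripper_width": opening from 0.0 (shut) to 1.0 (fully open).
Only numpy, scipy, OpenCV 4.12 (cv2) and the standard library are available. Lean on these libraries where they do the work, as an engineer would, in place of code of your own. Each camera call takes 0.05 s, during which the arm holds its last target.

## Working session

There is one attempt and no reset: what is moved stays moved. The work goes in short steps, Python scripts to look and compute and a shell command to move; the robot and the scene stay as the last step left them, time stands still between calls to the robot, and variables do not carry over. Pictures are saved under pics/ and viewed, and the job is handed in when it is done.

```bash
ls; mkdir -p pics; python3 - <<'E'
from station import r
import cv2
print(r.sense(), r.grasp_offset)
for n in ("scene","top","wrist"):
    c=r.capture(n); cv2.imwrite(f"pics/{n}0.png",c["img"]); print(n,c["fx"],c["fy"],c["cx"],c["cy"],c["R"],c["t"])
E
```

```text
pics
{'time_s': 0.0, 'joints': array([-5.10150038e+01,  2.20891461e+01,  3.78706768e-01, -2.74169411e-02,
       -6.84113150e+01, -1.48172154e+01]), 'joint_velocities': array([-0.05135986,  0.03661114,  0.12977569, -0.06556218, -0.06077083,
       -0.04606065]), 'effort': array([ 8.14839295e-04, -3.90665352e+01,  1.87413418e+01,  4.21994582e+00,
        1.10093155e-02, -1.81922865e-04]), 'tcp_pos': array([ 0.25564564, -0.56965525,  0.22147337]), 'ee_rot': array([[-9.12422690e-01, -4.09247911e-01, -9.90994144e-04],
       [-4.09249095e-01,  9.12420652e-01,  1.93168876e-03],
       [ 1.13663933e-04,  2.16808011e-03, -9.99997643e-01]]), 'wrist_force': array([-0.38722504,  0.47929626,  1.53446377]), 'moment': array([-0.00188119, -0.01555621, -0.01356088]), 'gripper_width': 1.0009122461566589} 0.0187
scene 430.9926495693759 430.9926495693759 310.01590576746884 192.48405022755009 [[-0.67450867  0.7381328   0.01407176]
 [ 0.58490584  0.54592529 -0.5998756 ]
 [-0.45046999 -0.39639064 -0.79996953]] [ 0.28428617 -0.27460206  1.5117466 ]
top 399.871584140145 399.871584140145 314.29444584128834 202.60117636265866 [[-1.56492046e-02 -9.99877540e-01 -8.91686463e-05]
 [-9.98536599e-01  1.56328343e-02 -5.17713745e-02]
 [ 5.17664285e-02 -7.21142676e-04 -9.98658959e-01]] [0.10585501 0.50449306 1.22489743]
wrist 309.70691628693146 309.70691628693146 317.3585941610396 202.30790805454998 [[-0.40915684  0.91245663  0.00368387]
 [ 0.87393331  0.3907153   0.28910574]
 [ 0.2623571   0.12150905 -0.95729008]] [ 0.62305155 -0.03531538  0.39210504]
```

View pics/scene0.png

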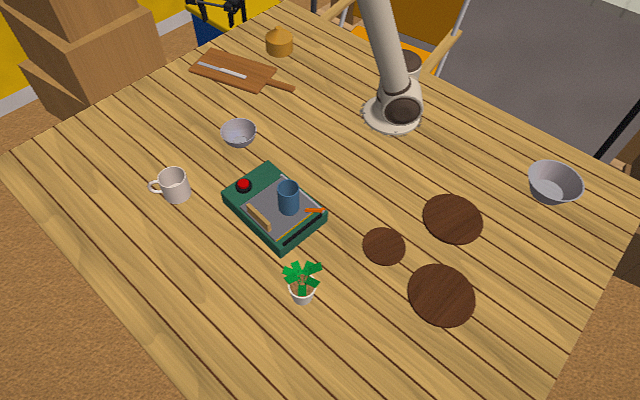

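View pics/top0.png

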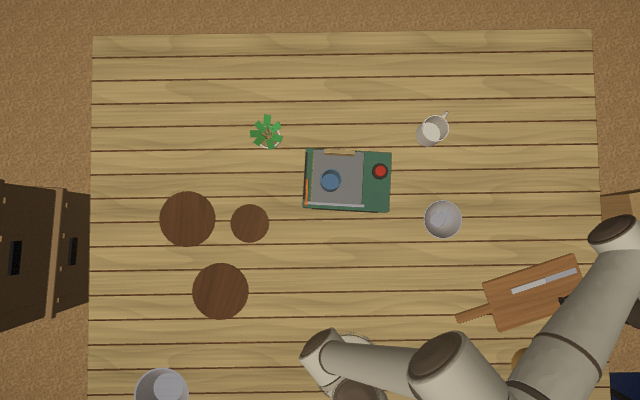

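View pics/wrist0.png

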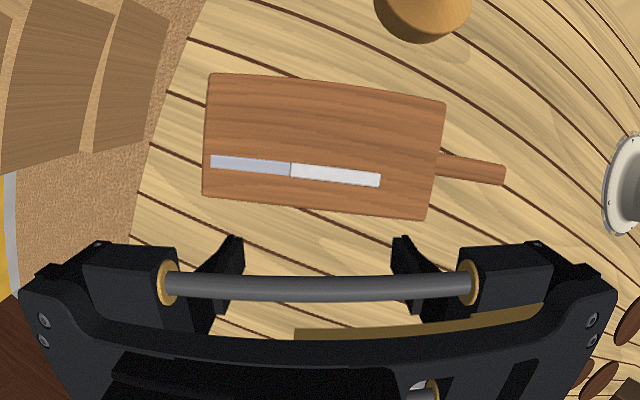

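The scene picture shows three dark discs at (453,219), (384,246) and (441,295). In the top view they are at (187,219), (250,223) and (220,291). The one at scene (384,246) / top (250,223) is clearly the smallest, so it is the coaster meant. I'll confirm it with enlarged crops.

```bash
cat > h.py <<'E'
import numpy as np, cv2
from station import r
def cam(n): return r.capture(n)
def ray(c,uv,fish=False):
    x=(uv[0]-c["cx"])/c["fx"]; y=(uv[1]-c["cy"])/c["fy"]
    if fish:
        th=np.hypot(x,y); s=np.sin(th)/th if th>1e-9 else 1; d=np.array([x*s,y*s,np.cos(th)])
    else: d=np.array([x,y,1.])
    R=np.array(c["R"]); d=R.T@d; return -R.T@np.array(c["t"]), d/np.linalg.norm(d)
def onz(c,uv,z,fish=False):
    o,d=ray(c,uv,fish); return o+d*(z-o[2])/d[2]
def tri(L):
    A=np.zeros((3,3));b=np.zeros(3)
    for o,d in L:
        P=np.eye(3)-np.outer(d,d);A+=P;b+=P@o
    X=np.linalg.solve(A,b); return X,[np.linalg.norm(np.cross(X-o,d)) for o,d in L]
def proj(c,X,fish=False):
    p=np.array(c["R"])@np.array(X)+np.array(c["t"])
    if fish:
        q=np.hypot(p[0],p[1]); th=np.arctan2(q,p[2]); return np.array([c["cx"]+c["fx"]*th*p[0]/q,c["cy"]+c["fy"]*th*p[1]/q])
    return np.array([c["cx"]+c["fx"]*p[0]/p[2],c["cy"]+c["fy"]*p[1]/p[2]])
def crop(c,x0,y0,w,h,k,name):
    cv2.imwrite(name,cv2.resize(c["img"][y0:y0+h,x0:x0+w],None,fx=k,fy=k,interpolation=cv2.INTER_CUBIC))
E
python3 - <<'E'
from h import *
s=cam("scene");t=cam("top")
crop(s,210,150,200,150,4,"pics/s1.png"); crop(t,220,130,200,120,4,"pics/t1.png")
for a,b in (((384,246),(250,223)),((453,219),(187,219)),((441,295),(220,291))):
    print(tri([ray(s,a),ray(t,b)]))
E
```

```text
(array([0.4461335 , 0.29907529, 0.00316167]), [np.float64(5.530570057192891e-05), np.float64(5.5305700571967246e-05)])
(array([0.45163134, 0.42077389, 0.2713952 ]), [np.float64(0.01197185065977113), np.float64(0.011971850659771154)])
(array([ 0.1720877 ,  0.48928666, -0.49239541]), [np.float64(0.024746337402611937), np.float64(0.024746337402611788)])
```

View pics/s1.png

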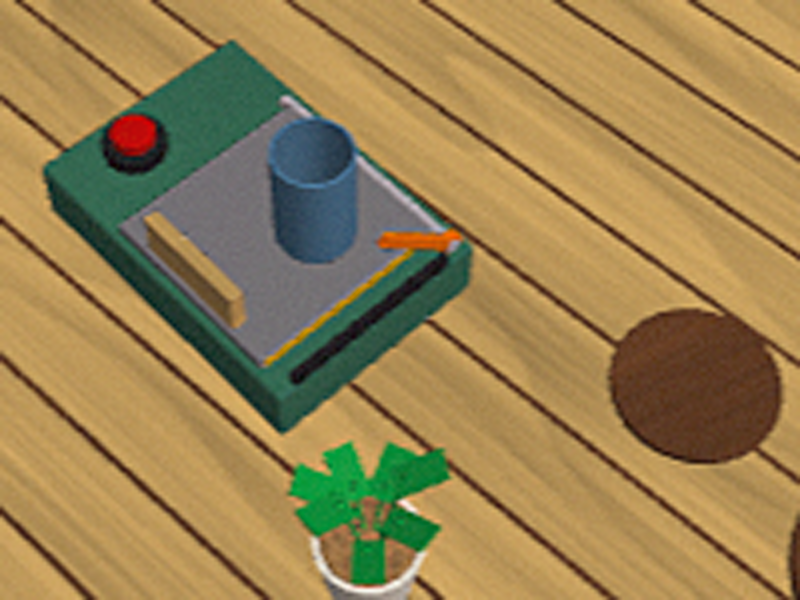

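View pics/t1.png

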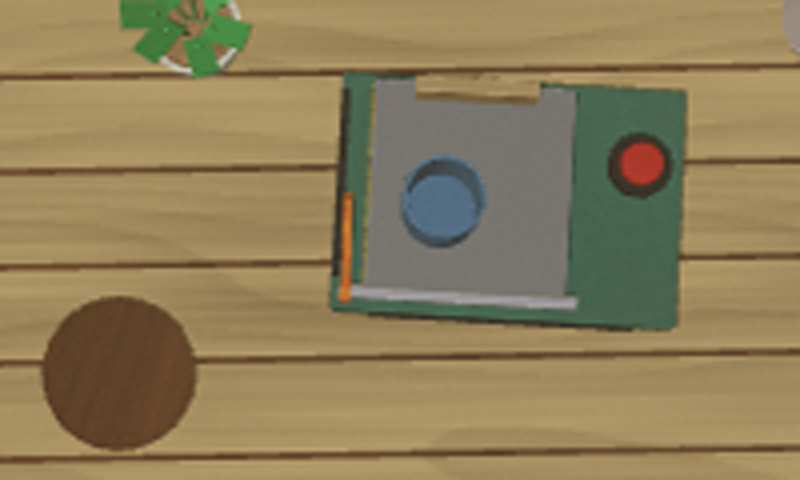

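The smallest disc is confirmed at scene (384,246), about 38 px across against about 55 px for the others. Now I'll fit the case pose, tumbler, button and pointer from points in both views.

```bash
cat > fit.py <<'E'
from h import *
from scipy.optimize import least_squares
s=cam("scene");t=cam("top")
S=lambda u,v:(210+u/4,150+v/4)
T=lambda u,v:(220+u/4,130+v/4)
pts=[] # (cam, px, local)
for c,f,L in ((s,S,[((47,172),(.09,-.13)),((232,40),(-.09,-.13)),((470,247),(-.09,.13)),((284,402),(.09,.13))]),
              (t,T,[((345,72),(.09,.13)),((687,90),(.09,-.13)),((677,328),(-.09,-.13)),((332,310),(-.09,.13))])):
    for p,l in L: pts.append((c,f(*p),np.array([*l,.06])))
def W(q,l):
    a=q[2]; return np.array([q[0]+l[0]*np.cos(a)-l[1]*np.sin(a),q[1]+l[0]*np.sin(a)+l[1]*np.cos(a),l[2]])
res=least_squares(lambda q:np.concatenate([proj(c,W(q,l))-p for c,p,l in pts]),[.6,.1,0],x_scale=[.1,.1,.1])
q=res.x; print("case",q[:2],np.degrees(q[2]),np.round(res.fun,1))
print("button",tri([ray(s,S(133,131)),ray(t,T(641,163))]),"case frame pred xy",W(q,[0,-.095,.06]))
print("tumbler rim",tri([ray(s,S(313,152)),ray(t,T(444,201))]))
print("coaster",tri([ray(s,S(695,386)),ray(t,T(119,373))]))
tip=tri([ray(s,S(382,241)),ray(t,T(348,195))]); print("tip",tip)
h=W(q,[-.075,.118,.065]); print("hinge",W(q,[-.075,.03,.065]),h, "ang",np.degrees(np.arctan2(tip[0][2]-.065,np.hypot(*(tip[0]-h)[:2]))))
for a in (35,38,41,44,47): print(a,[ (proj(c,W(q,[-.075+.09*np.cos(np.radians(a)),.118,.065+.09*np.sin(np.radians(a))]))-o)*4 for c,o in ((s,(210,150)),(t,(220,130)))])
print("rail pts",[ (proj(c,W(q,[.075,.03+y,.106]))-o)*4 for y in (-.045,.045) for c,o in ((s,(210,150)),(t,(220,130)))])
E
python3 fit.py
```

```text
case [ 0.57184758 -0.00065439] -3.835493929667944 [-1.9 -1.6  0.3 -1.2  2.  -1.1 -0.5 -0.5 -1.2 -0.8 -0.1 -0.8 -0.1 -0.4
 -1.1 -0.4]
button (array([ 0.59427603, -0.09851317,  0.07773146]), [np.float64(0.0009547380291839548), np.float64(0.000954738029184024)]) case frame pred xy [ 0.56549284 -0.09544161  0.06      ]
tumbler rim (array([0.56065515, 0.04991288, 0.15337844]), [np.float64(0.0015251913534785246), np.float64(0.0015251913534786584)])
coaster (array([0.44585441, 0.29957257, 0.00053342]), [np.float64(0.000793897793063452), np.float64(0.0007938977930633125)])
tip (array([0.56831386, 0.11698976, 0.12656388]), [np.float64(0.0007033047367528875), np.float64(0.0007033047367528788)])
hinge [0.49902232 0.03429531 0.065     ] [0.50490882 0.12209821 0.065     ] ang 44.06328790486767
35 [array([372.5008528 , 259.51804744]), array([348.56827615, 181.73811173])]
38 [array([375.68349783, 253.75443917]), array([348.2661333 , 185.02680253])]
41 [array([379.09581045, 247.93357288]), array([347.95147004, 188.63653643])]
44 [array([382.72753408, 242.07443155]), array([347.62514998, 192.55919271])]
47 [array([386.56747768, 236.19629649]), array([347.28809552, 196.78535841])]
rail pts [array([151.51877738, 212.42898826]), array([538.69266508,  87.70870838]), array([239.90180606, 295.80681736]), array([413.94110964,  81.35866624])]
```

```bash
cat > go.py <<'E'
from h import *
from scipy.spatial.transform import Rotation as Ro
YAW=np.radians(-3.84)
def tgt(pitch=0,yaw=-3.84):
    # tool down: y=-case x, x=-case y ; pitch>0 tilts so that tool z points forward (follows panel angle)
    a=np.radians(yaw); cx=np.array([np.cos(a),np.sin(a),0]);cy=np.array([-np.sin(a),np.cos(a),0])
    R0=np.column_stack([-cy,-cx,[0,0,-1.]])
    return Ro.from_rotvec(-cy*np.radians(pitch)).as_matrix()@R0
def plan(p,R=None,f=None):
    s=f or r.sense(); Rc=np.array(s["ee_rot"]); d=Rc.T@(np.array(p)-s["tcp_pos"])*10
    print("t",round(s["time_s"],2),"pos",np.round(s["tcp_pos"],4),"F",np.round(s["wrist_force"],1),"w",round(s["gripper_width"],3),"j",np.round(s["joints"],0))
    print("shift(tool,now) units",np.round(d,3))
    if R is not None: print("turn units",np.round(np.degrees(Ro.from_matrix(Rc.T@R).as_rotvec())/45,3),"shift in target frame",np.round(R.T@(np.array(p)-s["tcp_pos"])*10,3))
E
python3 - <<'E'
from go import *
plan([.54,.02,.32],tgt())
c=cam("wrist");R=np.array(c["R"]);s=r.sense();print(s["ee_rot"].T@(-R.T@c["t"]-s["tcp_pos"]), s["ee_rot"].T@R.T[:,2])
E
```

```text
t 0.35 pos [ 0.2558 -0.5701  0.2223] F [-0.5  0.4  0.9] w 0.997 j [-51.  22.   0.  -0. -68. -15.]
shift(tool,now) units [-5.008  4.221 -0.975]
turn units [ 1.000e-03  0.000e+00 -1.378e+00] shift in target frame [-6.078 -2.44  -0.977]
[ 0.07977156  0.000335   -0.16160643] [-0.28914848  0.00178752  0.95728259]
```

```bash
python3 -m crank '[[-1,[-0.31,0.26,-0.12],[0,0,0]],[-1,[-0.31,0.26,-0.12],[0,0,0]],[-1,[-0.31,0.26,-0.06],[0,0,0]],[-1,[-0.31,0.26,-0.06],[0,0,0]],[-1,[-0.31,0.26,-0.06],[0,0,0]],[-1,[-0.31,0.26,-0.06],[0,0,0]],[-1,[-0.31,0.26,-0.06],[0,0,0]],[-1,[-0.31,0.26,-0.06],[0,0,0]]]'
python3 -m crank '[[-1,[-0.31,0.26,-0.06],[0,0,0]],[-1,[-0.31,0.26,-0.06],[0,0,0]],[-1,[-0.31,0.26,-0.06],[0,0,0]],[-1,[-0.31,0.26,-0.06],[0,0,0]],[-1,[-0.31,0.26,-0.06],[0,0,0]],[-1,[-0.31,0.26,-0.06],[0,0,0]],[-1,[-0.31,0.26,0],[0,0,0]],[-1,[-0.31,0.26,0],[0,0,0]]]'
python3 -m crank '[[-1,[0,0,0],[0,0,-0.17]],[-1,[0,0,0],[0,0,-0.17]],[-1,[0,0,0],[0,0,-0.17]],[-1,[0,0,0],[0,0,-0.17]],[-1,[0,0,0],[0,0,-0.17]],[-1,[0,0,0],[0,0,-0.17]],[-1,[0,0,0],[0,0,-0.18]],[-1,[0,0,0],[0,0,-0.178]]]'
python3 - <<'E'
from go import *
plan([.5607,.0499,.115],tgt())
c=cam("wrist"); cv2.imwrite("pics/w1.png",c["img"])
for X in ([.5607,.0499,.16],[.446,.2995,.01],[.594,-.0985,.078],[.5683,.117,.1265]): print(proj(c,X,True))
E
```

```text
time_s: 1.2
tcp_pos: [0.3974, -0.2773, 0.2831]
ee_rot: [[-0.912, -0.409, 0.001], [-0.409, 0.912, -0.0], [-0.001, -0.001, -1.0]]
wrist_force: [0.8, -0.5, 1.0]
gripper_width: 0.997
time_s: 2.0
tcp_pos: [0.5386, 0.0141, 0.3191]
ee_rot: [[-0.912, -0.41, 0.001], [-0.41, 0.912, 0.0], [-0.001, -0.0, -1.0]]
wrist_force: [0.1, 0.6, -0.3]
gripper_width: 1.002
time_s: 2.8
tcp_pos: [0.538, 0.0124, 0.3186]
ee_rot: [[-0.061, -0.998, 0.0], [-0.998, 0.061, 0.0], [-0.0, -0.0, -1.0]]
wrist_force: [0.3, -0.4, -0.3]
gripper_width: 0.996
t 2.8 pos [0.538  0.0124 0.3186] F [ 0.3 -0.4 -0.3] w 0.996 j [ 19.  10.  -2.  -0. -78. -22.]
shift(tool,now) units [-0.388 -0.203  2.036]
turn units [-0.     0.     0.008] shift in target frame [-0.389 -0.201  2.036]
[298.43430625 220.41157542]
[374.77679737 312.14930813]
[268.11313347  90.42360632]
[298.3623724  260.52697554]
```

View pics/w1.png

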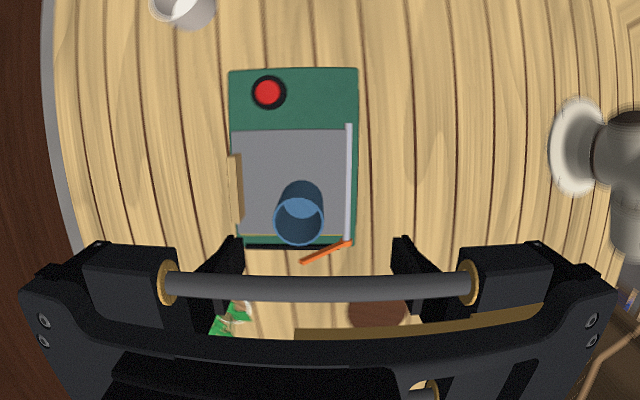

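The wrist view shows the tumbler rim centred near (298,220), the button at (268,92) and the pointer from (352,242) to its tip near (301,262), all close to prediction. I'll triangulate all three views, then descend.

```bash
python3 - <<'E'
from go import *
s=cam("scene");t=cam("top");c=cam("wrist")
S=lambda u,v:(210+u/4,150+v/4)
T=lambda u,v:(220+u/4,130+v/4)
print("rim",tri([ray(s,S(313,152)),ray(t,T(444,201)),ray(c,(298.5,220.5),1)]))
print("btn",tri([ray(s,S(133,131)),ray(t,T(641,163)),ray(c,(267.5,92),1)]))
print("tip",tri([ray(s,S(382,241)),ray(t,T(348,195)),ray(c,(301,262),1)]))
crop(c,200,40,190,150,4,"pics/w1a.png"); crop(c,220,170,150,110,5,"pics/w1b.png")
cv2.imwrite("pics/s2.png",cv2.resize(s["img"][100:300,200:420],None,fx=3,fy=3))
E
```

```text
rim (array([0.56111047, 0.05074219, 0.15521533]), [np.float64(0.001756638117887062), np.float64(0.0016638052364516412), np.float64(0.0007916927210775631)])
btn (array([ 0.59423792, -0.09781893,  0.07837287]), [np.float64(0.001369057291358139), np.float64(0.0006837503588398307), np.float64(0.0008821701339386799)])
tip (array([0.56755616, 0.1175394 , 0.12743448]), [np.float64(0.0017178303656949342), np.float64(0.0002252151565347327), np.float64(0.0019096999797744573)])
```

View pics/w1b.png

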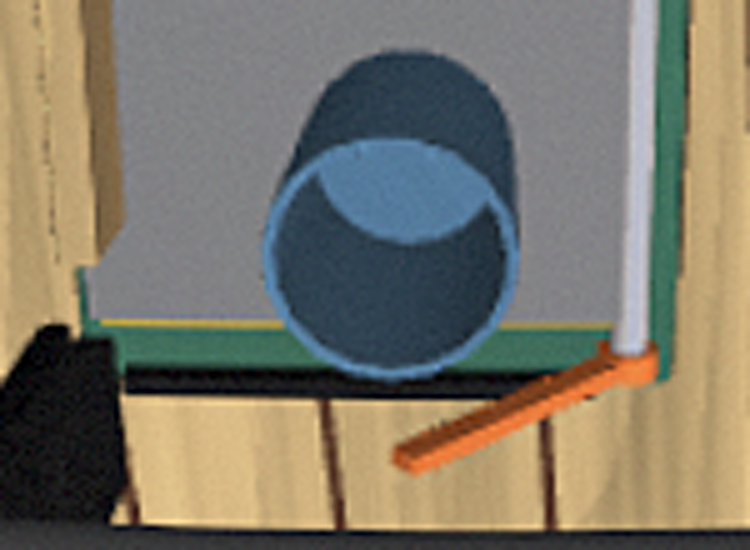

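```bash
python3 -m crank '[[-1,[-0.2,-0.1,0],[0,0,0.008]],[-1,[-0.19,-0.1,0],[0,0,0]],[-1,[0,0,0.35],[0,0,0]],[-1,[0,0,0.35],[0,0,0]],[-1,[0,0,0.3],[0,0,0]],[-1,[0,0,0],[0,0,0]]]'
python3 - <<'E'
from go import *
plan([.561,.0505,.115],tgt())
c=cam("wrist"); cv2.imwrite("pics/w2.png",c["img"]); print(proj(c,[.561,.0505,.158],1))
E
```

```text
time_s: 3.6
tcp_pos: [0.5583, 0.05, 0.2138]
ee_rot: [[-0.074, -0.997, -0.01], [-0.997, 0.074, -0.002], [0.003, 0.01, -1.0]]
wrist_force: [0.0, -0.0, -1.1]
gripper_width: 1.004
t 3.6 pos [0.5583 0.05   0.2138] F [ 0.  -0.  -1.1] w 1.004 j [ 22.  16.  -9.  -0. -65. -26.]
shift(tool,now) units [-0.01  -0.037  0.987]
turn units [ 0.013 -0.004 -0.009] shift in target frame [-0.007 -0.027  0.988]
[312.42491787 220.51606355]
```

View pics/w2.png

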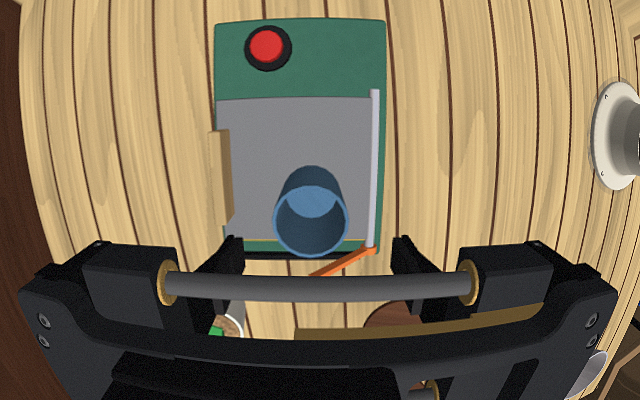

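```bash
python3 -m crank '[[-1,[-0.01,-0.03,0.25],[0,0,0]],[-1,[0,0,0.25],[0,0,0]],[-1,[0,0,0.25],[0,0,0]],[-1,[0,0,0.2],[0,0,0]],[-1,[0,0,0],[0,0,0]],[1,[0,0,0],[0,0,0]],[1,[0,0,0],[0,0,0]],[1,[0,0,0],[0,0,0]]]'
python3 -m crank '[[1,[0,0,0],[0,0,0]],[1,[0,0,0],[0,0,0]],[1,[0,0,0],[0,0,0]]]'
```

```text
time_s: 4.45
tcp_pos: [0.565, 0.0511, 0.1254]
ee_rot: [[-0.073, -0.997, 0.003], [-0.997, 0.073, 0.001], [-0.001, -0.003, -1.0]]
wrist_force: [0.2, 0.8, 0.1]
gripper_width: 0.814
time_s: 4.75
tcp_pos: [0.5637, 0.0507, 0.1244]
ee_rot: [[-0.073, -0.997, 0.0], [-0.997, 0.073, -0.0], [0.0, -0.0, -1.0]]
wrist_force: [-2.3, 1.0, 4.9]
gripper_width: 0.665
```

```bash
python3 -m crank '[[1,[0,0,-0.1],[0,0,0]],[1,[0,0,-0.2],[0,0,0]],[1,[0,0,-0.3],[0,0,0]],[1,[0,0,-0.3],[0,0,0]],[1,[0,0,-0.1],[0,0,0]],[1,[0,0,0],[0,0,0]]]'
python3 - <<'E'
from go import *
s=cam("scene");t=cam("top");c=cam("wrist")
crop(s,210,100,200,150,4,"pics/s3.png")
# coaster centre by colour segmentation in top and scene
for n,k,(x,y) in (("s",s,(384,246)),("t",t,(250,223))):
    g=k["img"].astype(int); m=((g.sum(2)<190)&(g[...,2]-g[...,0]>15)).astype(np.uint8)
    n_,lab,st,cen=cv2.connectedComponentsWithStats(cv2.morphologyEx(m,cv2.MORPH_OPEN,np.ones((5,5))))
    i=lab[y,x]; print(n,st[i],cen[i])
    if n=="s": a=cen[i]
    else: b=cen[i]
print(tri([ray(s,a),ray(t,b)]),onz(s,a,.01),onz(t,b,.01))
plan([.446,.2995,.22],tgt())
E
```

```text
time_s: 5.35
tcp_pos: [0.5645, 0.051, 0.2248]
ee_rot: [[-0.073, -0.997, 0.003], [-0.997, 0.073, 0.001], [-0.002, -0.003, -1.0]]
wrist_force: [0.4, 0.1, -3.2]
gripper_width: 0.666
s [     0      0    640    400 254926] [318.38763014 199.3602418 ]
t [     0      0    640    400 245866] [330.58614449 197.17943514]
(array([0.50382077, 0.07108988, 0.07361024]), [np.float64(0.02566924247249699), np.float64(0.025669242472496932)]) [0.45487897 0.0638507  0.01      ] [0.52231458 0.04708756 0.01      ]
t 5.5 pos [0.5627 0.0505 0.2215] F [-0.   0.5 -2.4] w 0.663 j [ 22.  16.  -8.  -0. -66. -26.]
shift(tool,now) units [-2.398  1.346  0.018]
turn units [ 0.005 -0.001 -0.008] shift in target frame [-2.406  1.331  0.015]
```

View pics/s3.png

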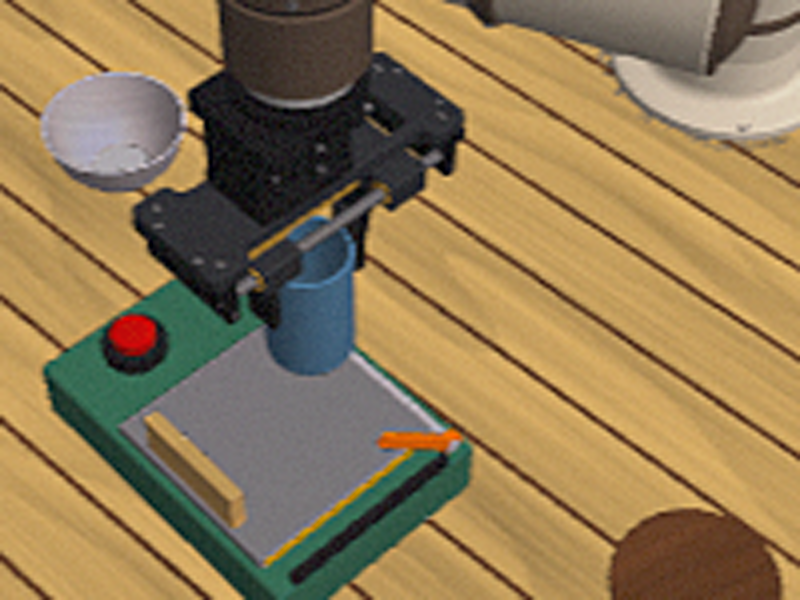

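The picture shows the tumbler held upright at crop (310,300), clear of the panel. Moving to the coaster.

```bash
python3 -m crank '[[1,[-0.1,0.06,0],[0,0,0]],[1,[-0.2,0.12,0],[0,0,0]],[1,[-0.3,0.16,0],[0,0,0]],[1,[-0.3,0.16,0],[0,0,0]],[1,[-0.3,0.16,0],[0,0,0]],[1,[-0.3,0.16,0],[0,0,0]],[1,[-0.3,0.16,0],[0,0,0]],[1,[-0.3,0.16,0],[0,0,0]]]'
python3 -m crank '[[1,[-0.2,0.1,0],[0,0,0]],[1,[-0.1,0.1,0],[0,0,0]],[1,[0,0,0],[0,0,0]],[1,[0,0,0],[0,0,0]]]'
python3 - <<'E'
from go import *
plan([.446,.2995,.066],tgt())
s=cam("scene");t=cam("top");c=cam("wrist")
crop(s,320,150,150,140,4,"pics/s4.png"); crop(t,200,160,130,100,5,"pics/t4.png"); cv2.imwrite("pics/w4.png",c["img"]);print(proj(c,[.446,.2995,.01],1))
E
```

```text
time_s: 6.3
tcp_pos: [0.4638, 0.2698, 0.2224]
ee_rot: [[-0.073, -0.997, -0.002], [-0.997, 0.073, -0.001], [0.001, 0.002, -1.0]]
wrist_force: [0.6, 0.4, -1.7]
gripper_width: 0.67
time_s: 6.7
tcp_pos: [0.4472, 0.2994, 0.2231]
ee_rot: [[-0.073, -0.997, -0.001], [-0.997, 0.073, -0.001], [0.001, 0.001, -1.0]]
wrist_force: [1.1, -0.6, -1.7]
gripper_width: 0.667
t 6.7 pos [0.4472 0.2994 0.2231] F [ 1.1 -0.6 -1.7] w 0.667 j [ 51.  14. -12.   0. -65. -55.]
shift(tool,now) units [-1.000e-03  1.100e-02  1.571e+00]
turn units [ 0.001 -0.001 -0.007] shift in target frame [0.    0.012 1.571]
[318.30320077 175.94866081]
```

View pics/w4.png

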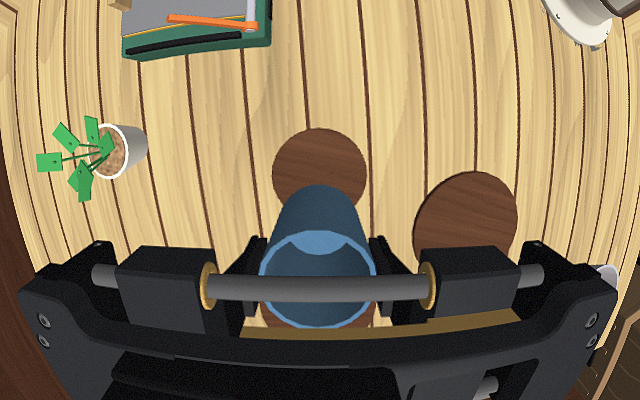

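View pics/s4.png

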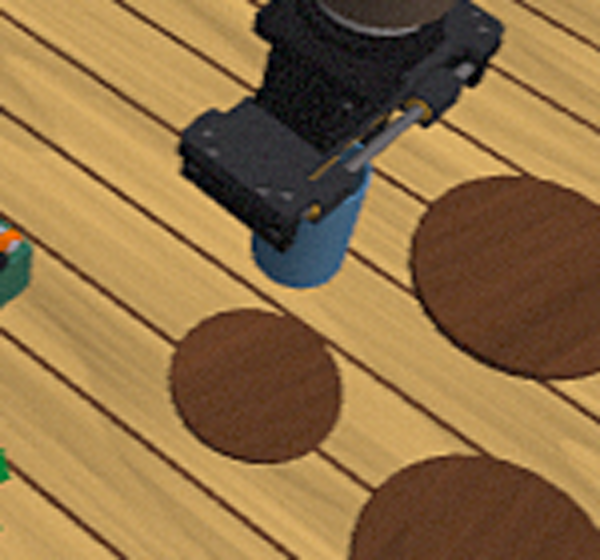

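The small disc in the wrist view is centred at about (319,174), where (318,176) was predicted, so the tumbler is lined up with it. Descending.

```bash
python3 -m crank '[[1,[0,0.01,0.2],[0,0,0]],[1,[0,0,0.3],[0,0,0]],[1,[0,0,0.3],[0,0,0]],[1,[0,0,0.3],[0,0,0]],[1,[0,0,0.25],[0,0,0]],[1,[0,0,0.15],[0,0,0]],[1,[0,0,0],[0,0,0]],[1,[0,0,0],[0,0,0]]]'
python3 - <<'E'
from go import *
plan([.446,.2995,.0645],tgt())
E
```

```text
time_s: 7.65
tcp_pos: [0.4474, 0.2997, 0.074]
ee_rot: [[-0.074, -0.997, 0.001], [-0.997, 0.074, 0.0], [-0.0, -0.001, -1.0]]
wrist_force: [-0.3, 1.0, -1.5]
gripper_width: 0.665
t 7.65 pos [0.4474 0.2997 0.074 ] F [-0.3  1.  -1.5] w 0.665 j [ 51.  23. -23.   0. -44. -55.]
shift(tool,now) units [0.003 0.014 0.095]
turn units [-0.001  0.    -0.008] shift in target frame [0.003 0.014 0.095]
```

```bash
python3 -m crank '[[1,[0,0,0.04],[0,0,0]],[1,[0,0,0.03],[0,0,0]],[1,[0,0,0],[0,0,0]],[1,[0,0,0],[0,0,0]]]'
python3 -m crank '[[1,[0,0,0.02],[0,0,0]],[1,[0,0,0],[0,0,0]],[1,[0,0,0],[0,0,0]]]'
```

```text
time_s: 8.05
tcp_pos: [0.4468, 0.3, 0.0669]
ee_rot: [[-0.073, -0.997, 0.0], [-0.997, 0.073, 0.0], [-0.0, -0.0, -1.0]]
wrist_force: [-0.4, -0.3, -2.2]
gripper_width: 0.668
time_s: 8.35
tcp_pos: [0.4467, 0.2999, 0.0646]
ee_rot: [[-0.073, -0.997, -0.0], [-0.997, 0.073, -0.0], [0.0, 0.0, -1.0]]
wrist_force: [0.2, 0.1, -2.1]
gripper_width: 0.665
```

```bash
python3 -m crank '[[1,[0,0,0.015],[0,0,0]],[1,[0,0,0],[0,0,0]],[1,[0,0,0],[0,0,0]]]'
python3 -m crank '[[1,[0,0,0.015],[0,0,0]],[1,[0,0,0],[0,0,0]],[1,[0,0,0],[0,0,0]]]'
```

```text
time_s: 8.65
tcp_pos: [0.4468, 0.3001, 0.0644]
ee_rot: [[-0.072, -0.997, 0.001], [-0.997, 0.072, 0.0], [-0.0, -0.001, -1.0]]
wrist_force: [-3.8, -0.2, 6.2]
gripper_width: 0.672
time_s: 8.95
tcp_pos: [0.4468, 0.3002, 0.0643]
ee_rot: [[-0.072, -0.997, 0.001], [-0.997, 0.072, 0.0], [-0.0, -0.001, -1.0]]
wrist_force: [-5.7, -2.0, 14.6]
gripper_width: 0.667
```

```bash
python3 - <<'E'
from go import *
plan([.446,.2995,.0645],tgt())
s=cam("scene"); crop(s,320,170,150,120,5,"pics/s5.png")
c=cam("wrist"); cv2.imwrite("pics/w5.png",c["img"])
E
```

```text
t 8.95 pos [0.4468 0.3002 0.0643] F [-5.7 -2.  14.6] w 0.667 j [ 51.  24. -23.   0. -43. -55.]
shift(tool,now) units [ 0.008  0.007 -0.002]
turn units [-0.001  0.001 -0.006] shift in target frame [ 0.008  0.007 -0.002]
```

View pics/s5.png

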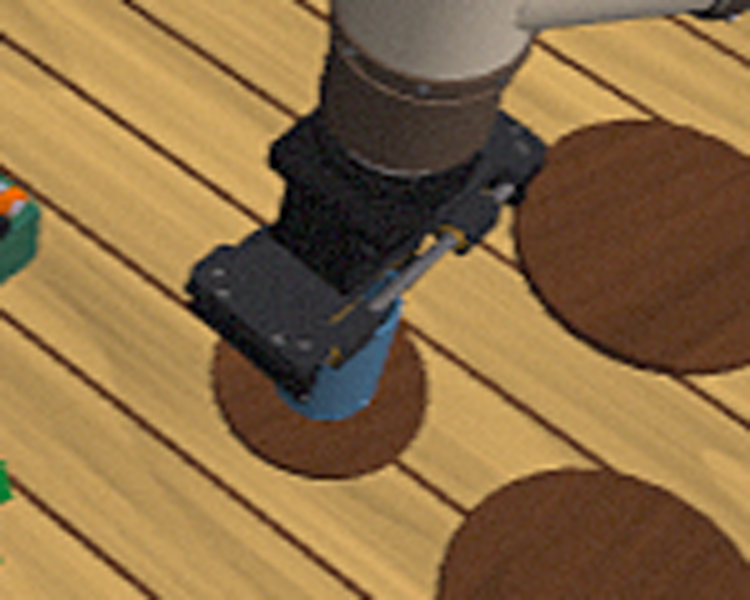

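The tumbler stands on the small disc, with its base at crop (330,390), and the measured force has risen, so it is in contact. I'll relax about 2 mm, open, and lift straight up.

```bash
python3 -m crank '[[1,[0,0,-0.02],[0,0,0]],[0.1,[0,0,0],[0,0,0]],[-0.4,[0,0,0],[0,0,0]],[-1,[0,0,0],[0,0,0]],[-1,[0,0,0],[0,0,0]],[-1,[0,0,0],[0,0,0]],[-1,[0,0,0],[0,0,0]]]'
python3 -m crank '[[-1,[0,0,-0.15],[0,0,0]],[-1,[0,0,-0.3],[0,0,0]],[-1,[0,0,-0.4],[0,0,0]],[-1,[0,0,-0.4],[0,0,0]],[-1,[0,0,-0.3],[0,0,0]],[-1,[0,0,0],[0,0,0]]]'
python3 - <<'E'
from go import *
h=np.array([.49902,.0343,.065]); cx=np.array([np.cos(YAW),np.sin(YAW),0])
rail=h+.15*cx+[0,0,.041]; print("rail",rail)
plan([*rail[:2],.22],tgt())
s=cam("scene"); crop(s,320,170,150,120,5,"pics/s6.png")
E
```

```text
time_s: 9.75
tcp_pos: [0.4467, 0.2998, 0.0633]
ee_rot: [[-0.073, -0.997, -0.0], [-0.997, 0.073, -0.0], [0.0, 0.0, -1.0]]
wrist_force: [0.6, -0.5, -0.1]
gripper_width: 0.958
time_s: 10.35
tcp_pos: [0.4489, 0.3017, 0.2237]
ee_rot: [[-0.072, -0.997, 0.008], [-0.997, 0.072, 0.007], [-0.008, -0.007, -1.0]]
wrist_force: [-0.1, 0.3, 0.2]
gripper_width: 1.003
rail [0.64868324 0.02425443 0.106     ]
t 10.35 pos [0.4489 0.3017 0.2237] F [-0.1  0.3  0.2] w 1.003 j [ 51.  13. -12.   0. -64. -55.]
shift(tool,now) units [ 2.623 -2.193  0.033]
turn units [-0.009  0.01  -0.007] shift in target frame [ 2.634 -2.18   0.037]
```

View pics/s6.png

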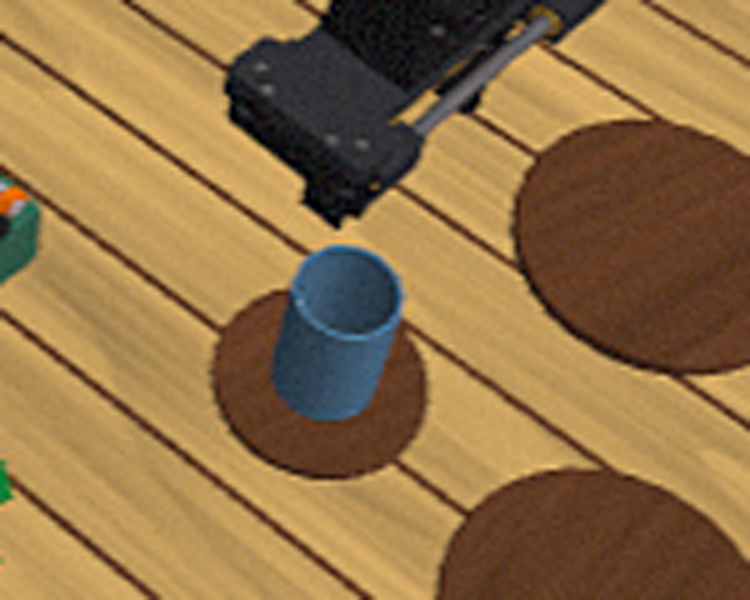

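The tumbler is upright and central on the coaster: base at crop (325,390), disc centred at about (320,385). Next I'll check plant clearance and head for the rail.

```bash
python3 - <<'E'
from h import *
s=cam("scene");t=cam("top")
print("plant pot", onz(t,(267,132),.08), "leaf edge right-most", onz(t,(284,135),.14), onz(t,(270,150),.12), "pot scene base",onz(s,(302,299),0.0))
E
python3 -m crank '[[-1,[0.2,-0.17,0],[0,0,0]],[-1,[0.33,-0.27,0],[0,0,0]],[-1,[0.33,-0.27,0],[0,0,0]],[-1,[0.33,-0.27,0],[0,0,0]],[-1,[0.33,-0.27,0],[0,0,0]],[-1,[0.33,-0.27,0],[0,0,0]],[-1,[0.33,-0.27,0],[0,0,0]],[-1,[0.33,-0.27,0],[0,0,0]]]'
python3 -m crank '[[-0.2,[0.11,-0.12,0],[0,0,0]],[-0.2,[0,0,0],[0,0,0]],[-0.2,[0,0,0],[0,0,0]]]'
python3 - <<'E'
from go import *
rail=[.6487,.0243,.106]
plan([*rail[:2],.22],tgt())
c=cam("wrist"); crop(c,180,90,260,200,3,"pics/w7.png")
h=np.array([.49902,.0343,.065]); cx=np.array([np.cos(YAW),np.sin(YAW),0]);cy=np.array([-np.sin(YAW),np.cos(YAW),0])
for e in (-.045,0,.045): print([(proj(c,h+x*cx+e*cy+[0,0,.041],1)-(180,90))*3 for x in (.144,.156)])
for e in (-.075,.075): print("hinge/free", [(proj(c,h+x*cx+e*cy+[0,0,.005],1)-(180,90))*3 for x in (0,.158)])
E
```

```text
plant pot [0.71371643 0.2344817  0.08      ] leaf edge right-most [0.69053164 0.17996315 0.14      ] [0.65248987 0.22179352 0.12      ] pot scene base [0.71149661 0.23738144 0.        ]
time_s: 11.3
tcp_pos: [0.6338, 0.0328, 0.2162]
ee_rot: [[-0.073, -0.997, -0.004], [-0.997, 0.073, -0.001], [0.001, 0.004, -1.0]]
wrist_force: [0.4, 0.7, 0.0]
gripper_width: 0.996
time_s: 11.6
tcp_pos: [0.6443, 0.0229, 0.2169]
ee_rot: [[-0.073, -0.997, -0.003], [-0.997, 0.073, -0.0], [0.001, 0.003, -1.0]]
wrist_force: [-0.1, 0.9, 0.4]
gripper_width: 0.809
t 11.6 pos [0.6443 0.0229 0.2169] F [-0.1  0.9  0.4] w 0.809 j [ 16.  24.   3.  -0. -69. -21.]
shift(tool,now) units [-0.018 -0.043 -0.031]
turn units [ 0.004 -0.001 -0.008] shift in target frame [-0.017 -0.043 -0.031]
[array([413.98940521, 185.36060028]), array([373.2802077 , 185.73022408])]
[array([414.87499216, 331.72000963]), array([375.68555092, 332.01062257])]
[array([415.64422425, 465.63867238]), array([378.4129304 , 465.86306223])]
hinge/free [array([822.57225952,  95.3666254 ]), array([370.11758927,  81.88513321])]
hinge/free [array([783.09372818, 486.84991288]), array([377.5380579 , 498.44840309])]
```

View pics/w7.png

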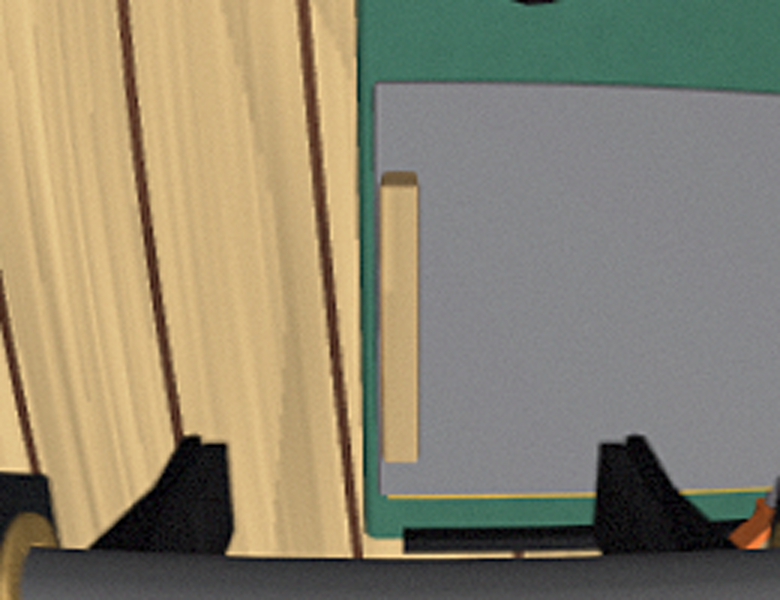

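The rail's top face spans crop (382–417, 185–462), within about 1 mm of prediction. Descending and gripping.

```bash
python3 -m crank '[[-0.2,[-0.018,-0.03,0.2],[0,0,-0.008]],[-0.2,[0,0,0.3],[0,0,0]],[-0.2,[0,0,0.3],[0,0,0]],[-0.2,[0,0,0.3],[0,0,0]],[-0.2,[0,0,0.2],[0,0,0]],[-0.2,[0,0,0.05],[0,0,0]],[-0.2,[0,0,0],[0,0,0]],[-0.2,[0,0,0],[0,0,0]]]'
python3 - <<'E'
from go import *
plan([.648,.0243,.079],tgt())
E
```

```text
time_s: 12.45
tcp_pos: [0.6489, 0.0251, 0.0851]
ee_rot: [[-0.065, -0.998, 0.003], [-0.998, 0.065, 0.0], [-0.0, -0.003, -1.0]]
wrist_force: [-0.1, 0.2, 0.3]
gripper_width: 0.599
t 12.45 pos [0.6489 0.0251 0.0851] F [-0.1  0.2  0.3] w 0.599 j [ 16.  31.  -6.   0. -53. -20.]
shift(tool,now) units [0.009 0.009 0.061]
turn units [-0.003  0.001  0.002] shift in target frame [0.008 0.009 0.061]
```

```bash
python3 -m crank '[[-0.2,[0,0.01,0.05],[0,0,0]],[0.5,[0,0,0],[0,0,0]],[1,[0,0,0],[0,0,0]],[1,[0,0,0],[0,0,0]],[1,[0,0,0],[0,0,0]],[1,[0,0,0],[0,0,0]],[1,[0,0,0],[0,0,0]],[1,[0,0,0],[0,0,0]]]'
python3 - <<'E'
from go import *
plan([.648,.0243,.079],tgt())
E
```

```text
time_s: 13.25
tcp_pos: [0.6484, 0.0243, 0.0788]
ee_rot: [[-0.067, -0.998, 0.003], [-0.998, 0.067, 0.0], [-0.0, -0.003, -1.0]]
wrist_force: [3.1, -0.4, -2.4]
gripper_width: 0.134
t 13.25 pos [0.6484 0.0243 0.0788] F [ 3.1 -0.4 -2.4] w 0.134 j [ 16.  31.  -6.   0. -52. -20.]
shift(tool,now) units [-0.     0.004 -0.003]
turn units [-0.004  0.    -0.   ] shift in target frame [-0.     0.004 -0.002]
```

Gripped on the 12 mm rail (opening 0.134 × 87 ≈ 11.7 mm). I'll start the arc with three 4° steps and check the force.

```bash
python3 -m crank '[[1,[0,0.013,-0.104],[0.089,0,0]],[1,[0,0.013,-0.104],[0.089,0,0]],[1,[0,0.013,-0.104],[0.089,0,0]]]'
python3 -m crank '[[1,[0,0,0],[0,0,0]]]'
python3 - <<'E'
from go import *
plan([.648,.0243,.079],tgt(12))
s=cam("scene"); crop(s,210,130,200,140,4,"pics/s8.png")
E
```

```text
time_s: 13.55
tcp_pos: [0.6423, 0.0248, 0.1097]
ee_rot: [[-0.067, -0.975, 0.212], [-0.998, 0.065, -0.014], [-0.001, -0.212, -0.977]]
wrist_force: [7.4, -5.6, -3.9]
gripper_width: 0.138
time_s: 13.65
tcp_pos: [0.6416, 0.0248, 0.1116]
ee_rot: [[-0.065, -0.975, 0.214], [-0.998, 0.064, -0.013], [-0.001, -0.214, -0.977]]
wrist_force: [0.3, -2.1, 1.6]
gripper_width: 0.136
t 13.65 pos [0.6416 0.0248 0.1116] F [ 0.3 -2.1  1.6] w 0.136 j [ 19.  24. -18.   8. -37. -28.]
shift(tool,now) units [0.001 0.007 0.332]
turn units [-0.008  0.002  0.002] shift in target frame [0.001 0.005 0.332]
```

View pics/s8.png

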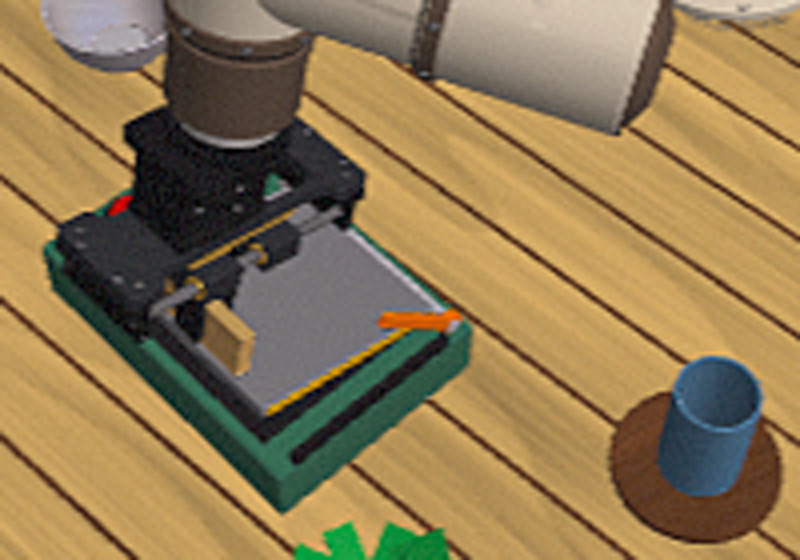

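The panel is rising with the rail: the stripe has lifted off the case between crop (270,410) and (400,340). Continuing.

```bash
python3 -m crank '[[1,[0,0.013,-0.104],[0.089,0,0]],[1,[0,0.013,-0.104],[0.089,0,0]],[1,[0,0.013,-0.104],[0.089,0,0]],[1,[0,0.013,-0.104],[0.089,0,0]],[1,[0,0.013,-0.104],[0.089,0,0]],[1,[0,0.013,-0.104],[0.089,0,0]],[1,[0,0,0],[0,0,0]],[1,[0,0,0],[0,0,0]]]'
python3 - <<'E'
from go import *
plan([.648,.0243,.079],tgt(36))
s=cam("scene"); crop(s,250,140,130,100,6,"pics/s9.png")
c=cam("wrist"); cv2.imwrite("pics/w9.png",c["img"])
t=cam("top"); crop(t,280,130,120,90,6,"pics/t9.png")
E
```

```text
time_s: 14.5
tcp_pos: [0.6172, 0.024, 0.1572]
ee_rot: [[-0.064, -0.876, 0.478], [-0.998, 0.044, -0.054], [0.026, -0.481, -0.877]]
wrist_force: [-26.6, 33.1, -26.7]
gripper_width: 0.146
t 14.5 pos [0.6172 0.024  0.1572] F [-26.6  33.1 -26.7] w 0.146 j [ 12.  13. -47.  70.  -9. -82.]
shift(tool,now) units [-0.043  0.106  0.833]
turn units [ 0.161 -0.026  0.021] shift in target frame [-0.024  0.211  0.813]
```

View pics/s9.png

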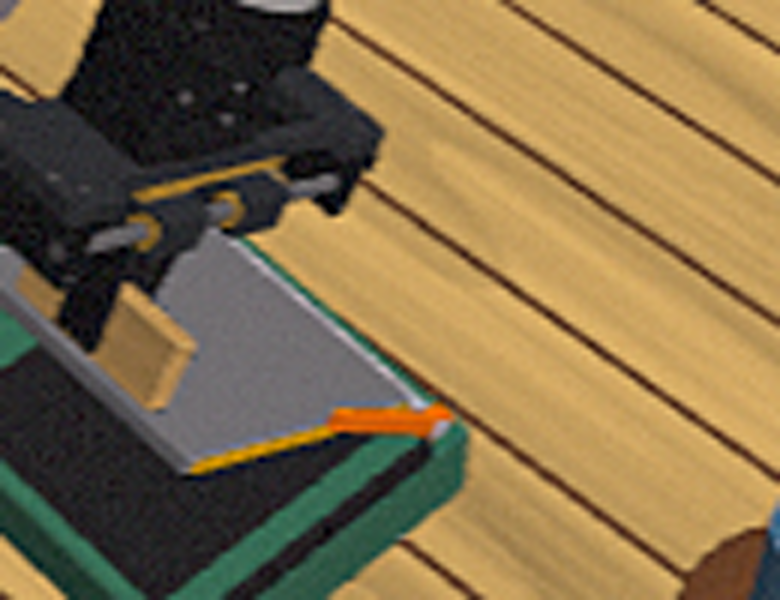

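View pics/w9.png

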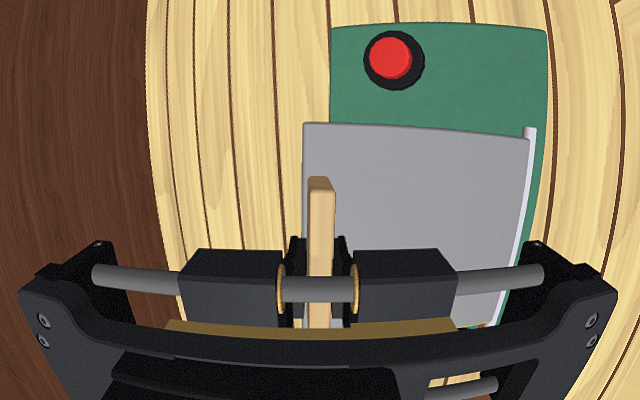

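View pics/t9.png

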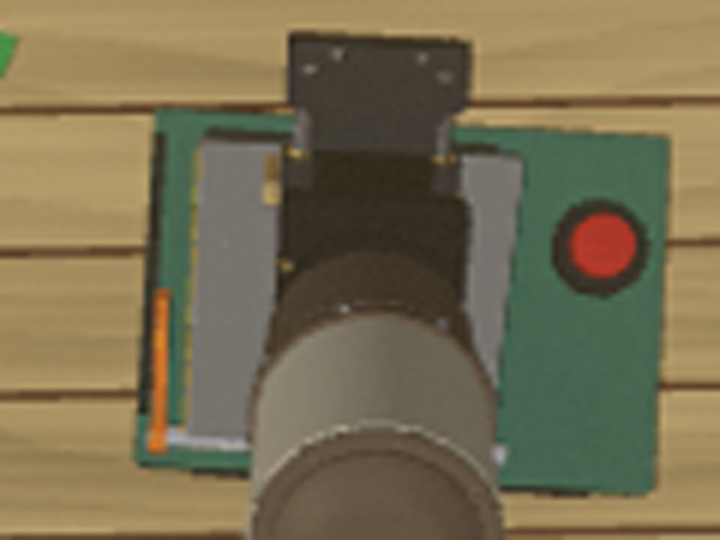

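The wrist has run into a limit: joint 5 is at −9° and joint 4 has swung to 70°. Tool tilt stops at about 28° in this posture, and the force is up to about 50 N. The panel is at roughly 27–30° and the scene crop shows it still below the pointer. I'll back off slightly to relieve the force, let go, and then lift the free edge from below with closed fingers pointing back under it.

```bash
python3 -m crank '[[1,[0,-0.013,0.06],[-0.06,0,0]]]'; python3 - <<'E'
from go import *
plan([.6172,.024,.157],tgt(24))
E
```

```text
time_s: 14.75
tcp_pos: [0.6204, 0.0227, 0.1535]
ee_rot: [[-0.059, -0.885, 0.462], [-0.998, 0.041, -0.049], [0.024, -0.464, -0.886]]
wrist_force: [-40.0, 54.7, -38.4]
gripper_width: 0.145
t 14.75 pos [0.6204 0.0227 0.1535] F [-40.   54.7 -38.4] w 0.145 j [ 15.  14. -44.  57. -11. -72.]
shift(tool,now) units [-0.01   0.013 -0.046]
turn units [-0.081 -0.023  0.022] shift in target frame [-0.011  0.016 -0.045]
```

```bash
python3 -m crank '[[0.5,[0,0,0],[0,0,0]]]';python3 -m crank '[[-0.2,[0,0,0],[0,0,0]],[-0.2,[0,0,0],[0,0,0]]]'; python3 - <<'E'
from go import *
plan([.6172,.024,.157],tgt(24))
s=cam("scene"); crop(s,250,130,130,100,6,"pics/s10.png")
c=cam("wrist"); cv2.imwrite("pics/w10.png",c["img"])
E
```

```text
time_s: 14.85
tcp_pos: [0.6219, 0.0201, 0.1539]
ee_rot: [[-0.072, -0.885, 0.46], [-0.997, 0.051, -0.058], [0.028, -0.462, -0.886]]
wrist_force: [-24.8, 33.8, -35.6]
gripper_width: 0.186
time_s: 15.05
tcp_pos: [0.6258, 0.0158, 0.1591]
ee_rot: [[-0.079, -0.881, 0.466], [-0.996, 0.054, -0.067], [0.034, -0.469, -0.882]]
wrist_force: [-14.0, 15.2, -24.1]
gripper_width: 0.342
t 15.05 pos [0.6258 0.0158 0.1591] F [-14.   15.2 -24.1] w 0.342 j [ 15.  14. -43.  57. -13. -72.]
shift(tool,now) units [-0.076  0.09  -0.027]
turn units [-0.089 -0.046  0.005] shift in target frame [-0.076  0.092 -0.018]
```

View pics/s10.png

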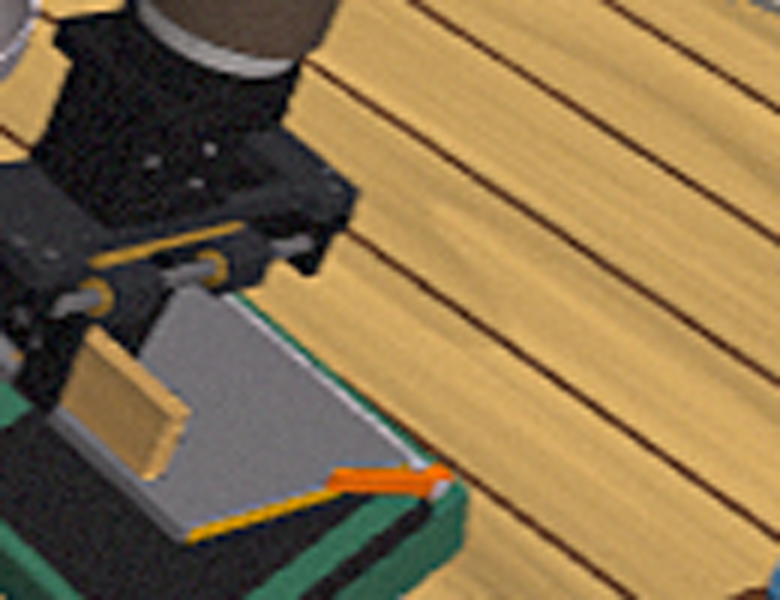

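View pics/w10.png

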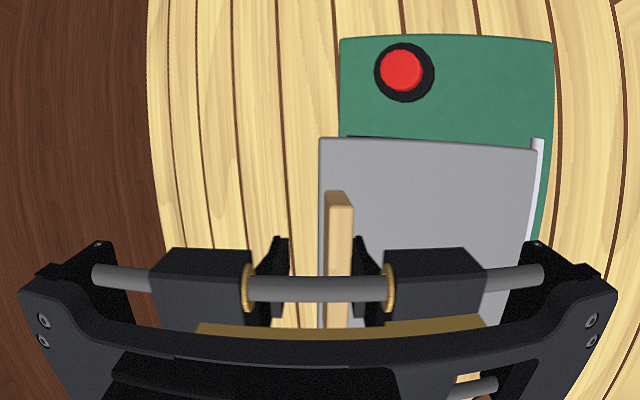

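```bash
python3 -m crank '[[-0.6,[0,0,-0.05],[0,0,0]],[-0.6,[0,0,-0.15],[0,0,0]],[-0.6,[0,0,-0.25],[0,0,0]],[-0.6,[0,0,-0.3],[0,0,0]],[-0.6,[0,0,-0.1],[0,0,0]],[-0.6,[0,0,0],[0,0,0]]]'; python3 - <<'E'
from go import *
plan([.6172,.024,.3],tgt(0))
E
```

```text
time_s: 15.75
tcp_pos: [0.5971, 0.0189, 0.253]
ee_rot: [[-0.088, -0.864, 0.496], [-0.996, 0.062, -0.069], [0.029, -0.5, -0.866]]
wrist_force: [0.3, 0.7, -0.5]
gripper_width: 0.789
t 15.75 pos [0.5971 0.0189 0.253 ] F [ 0.3  0.7 -0.5] w 0.789 j [ 22.   5. -35.  34. -27. -54.]
shift(tool,now) units [-0.055 -0.405 -0.311]
turn units [-0.666 -0.043 -0.017] shift in target frame [-0.065 -0.197 -0.47 ]
```

```bash
python3 -m crank '[[0,[0,-0.2,-0.15],[-0.18,0,0]],[0.5,[0,-0.2,-0.15],[-0.18,0,0]],[1,[0,-0.1,-0.1],[-0.18,0,0]],[1,[0,0,0],[-0.13,0,0]],[1,[0,0,0],[0,0,0]]]'; python3 - <<'E'
from go import *
plan([.67,.024,.3],tgt(-30))
s=cam("scene"); t=cam("top"); crop(s,250,150,100,75,8,"pics/s11.png"); crop(t,290,130,100,75,8,"pics/t11.png")
h=np.array([.49902,.0343,.065]); cx=np.array([np.cos(YAW),np.sin(YAW),0]);cy=np.array([-np.sin(YAW),np.cos(YAW),0])
def P(th,l,e,z): th=np.radians(th); return h+cx*(l*np.cos(th)-z*np.sin(th))+cy*e+np.array([0,0,l*np.sin(th)+z*np.cos(th)])
for th in (24,28,32): print(th,[np.round((proj(c,P(th,.158,.075,z))-o)*8) for c,o in ((s,(250,150)),(t,(290,130))) for z in (-.005,.005)])
for th in (40,42,44,46): print(th,[np.round((proj(c,P(th,l,e,z))-o)*8) for c,o in ((s,(250,150)),(t,(290,130))) for l,e,z in ((.09,.091,.005),(.09,.091,-.005))])
E
```

```text
time_s: 16.25
tcp_pos: [0.6264, 0.0092, 0.2965]
ee_rot: [[-0.11, -0.992, 0.066], [-0.993, 0.106, -0.055], [0.048, -0.071, -0.996]]
wrist_force: [-0.6, -0.2, -0.7]
gripper_width: 0.43
t 16.25 pos [0.6264 0.0092 0.2965] F [-0.6 -0.2 -0.7] w 0.43 j [ 18.  18.   3.   4. -73. -25.]
shift(tool,now) units [-0.193 -0.419 -0.015]
turn units [-0.756 -0.047 -0.068] shift in target frame [-0.177 -0.351 -0.243]
24 [array([227., 611.]), array([236., 588.]), array([184., 159.]), array([183., 166.])]
28 [array([237., 586.]), array([247., 562.]), array([183., 166.]), array([183., 175.])]
32 [array([248., 559.]), array([260., 534.]), array([182., 176.]), array([182., 187.])]
40 [array([450., 493.]), array([435., 518.]), array([127., 382.]), array([128., 367.])]
42 [array([455., 485.]), array([439., 510.]), array([126., 388.]), array([128., 371.])]
44 [array([460., 477.]), array([444., 502.]), array([126., 393.]), array([127., 376.])]
46 [array([465., 469.]), array([449., 494.]), array([126., 399.]), array([127., 381.])]
```

View pics/s11.png

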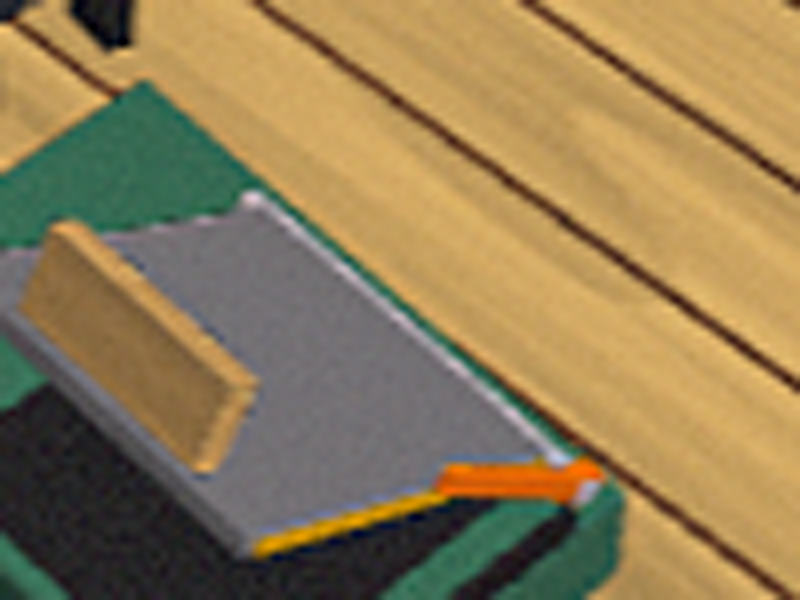

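View pics/t11.png

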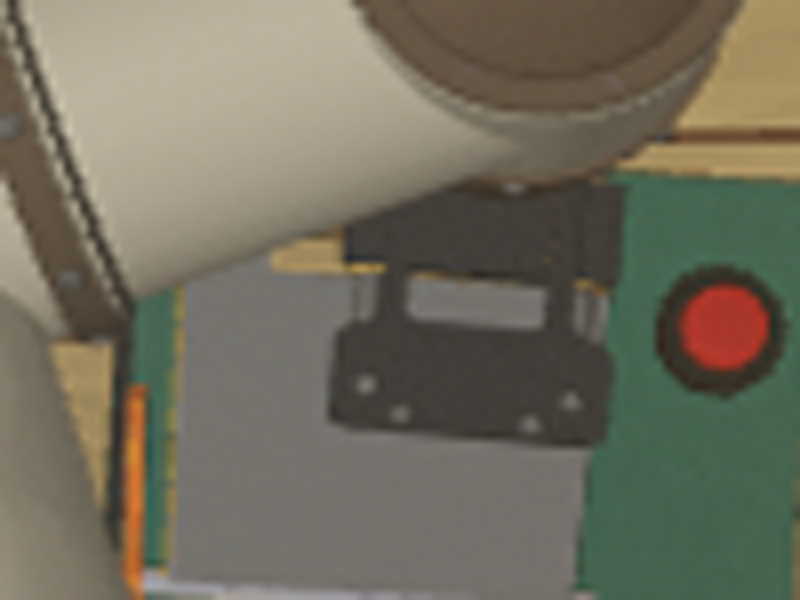

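```bash
python3 -m crank '[[1,[-0.05,-0.15,-0.05],[-0.15,0,0]],[1,[-0.05,-0.15,-0.05],[-0.15,-0.02,-0.03]],[1,[-0.05,-0.15,-0.05],[-0.15,-0.02,-0.03]],[1,[-0.03,-0.05,0],[-0.15,0,0]],[1,[0,0,0],[-0.15,0,0]],[1,[0,0,0],[0,0,0]]]'; python3 - <<'E'
from go import *
plan([.672,.024,.24],tgt(-30))
E
```

```text
time_s: 16.95
tcp_pos: [0.6763, 0.0237, 0.3019]
ee_rot: [[-0.067, -0.862, -0.503], [-0.998, 0.063, 0.025], [0.01, 0.504, -0.864]]
wrist_force: [0.3, 0.2, -2.6]
gripper_width: 0.003
t 16.95 pos [0.6763 0.0237 0.3019] F [ 0.3  0.2 -2.6] w 0.003 j [  12.   44.   47.   -9. -122.  -19.]
shift(tool,now) units [-0.006 -0.274  0.556]
turn units [ 0.005 -0.011 -0.007] shift in target frame [-0.    -0.272  0.557]
```

```bash
python3 -m crank '[[1,[0,-0.15,0.26],[0,0,0]],[1,[0,-0.15,0.26],[0,0,0]],[1,[0,-0.15,0.26],[0,0,0]],[1,[0,0,0],[0,0,0]]]'; python3 - <<'E'
from go import *
plan([.672,.024,.105],tgt(-30))
s=cam("scene"); crop(s,210,110,160,120,5,"pics/s12.png")
c=cam("wrist"); cv2.imwrite("pics/w12.png",c["img"])
E
```

```text
time_s: 17.35
tcp_pos: [0.673, 0.023, 0.2169]
ee_rot: [[-0.065, -0.864, -0.498], [-0.998, 0.061, 0.024], [0.009, 0.499, -0.867]]
wrist_force: [0.1, 0.2, -1.0]
gripper_width: 0.004
t 17.35 pos [0.673  0.023  0.2169] F [ 0.1  0.2 -1. ] w 0.004 j [  12.   45.   36.   -8. -111.  -17.]
shift(tool,now) units [-0.02  -0.549  0.975]
turn units [-0.001 -0.011 -0.004] shift in target frame [-0.01  -0.551  0.974]
```

View pics/s12.png

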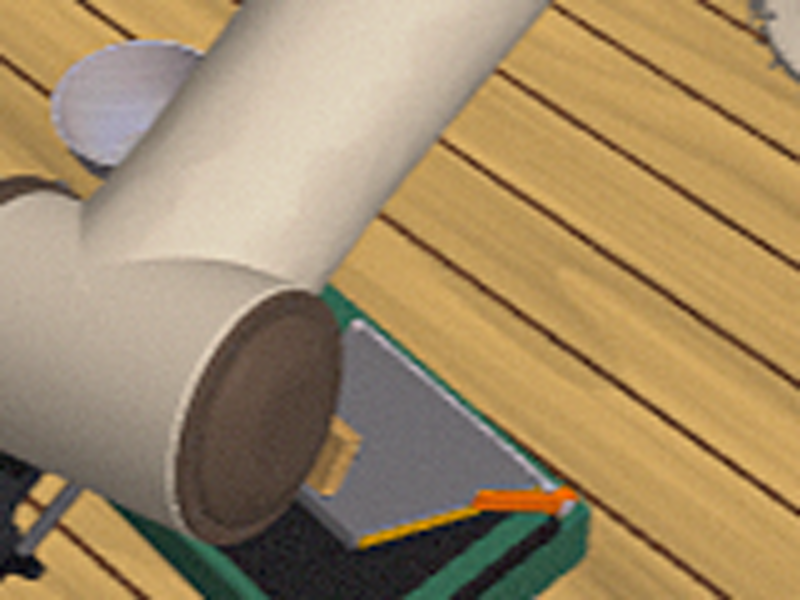

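View pics/w12.png

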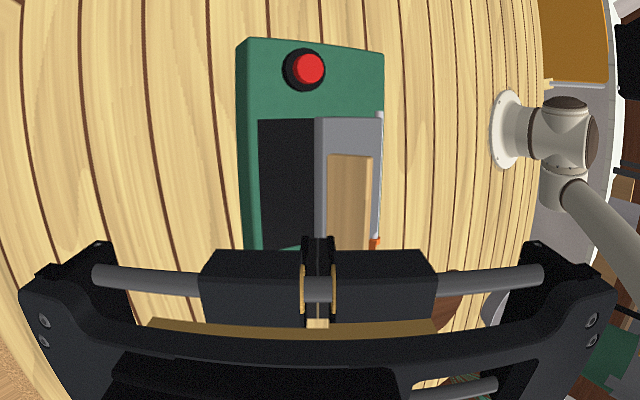

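The free edge shows near wrist px (316,118–200), and the rail face spans about (328–372,155–250). The fingers stay about 20 mm outside the edge, so I'll keep descending straight down.

```bash
python3 -m crank '[[1,[0,-0.15,0.26],[0,0,0]],[1,[0,-0.15,0.26],[0,0,0]],[1,[0,-0.15,0.26],[0,0,0]],[1,[0,-0.06,0.1],[0,0,0]],[1,[0,0,0],[0,0,0]]]'; python3 - <<'E'
from go import *
plan([.639,.024,.120],tgt(-30))
c=cam("wrist"); cv2.imwrite("pics/w13.png",c["img"])
E
```

```text
time_s: 17.95
tcp_pos: [0.6769, 0.022, 0.1188]
ee_rot: [[-0.065, -0.868, -0.493], [-0.998, 0.061, 0.025], [0.008, 0.493, -0.87]]
wrist_force: [0.8, -0.3, 0.3]
gripper_width: 0.007
t 17.95 pos [0.6769 0.022  0.1188] F [ 0.8 -0.3  0.3] w 0.007 j [  12.   48.   29.   -7. -100.  -15.]
shift(tool,now) units [0.004 0.336 0.177]
turn units [-0.01  -0.01  -0.003] shift in target frame [0.005 0.334 0.179]
```

View pics/w13.png

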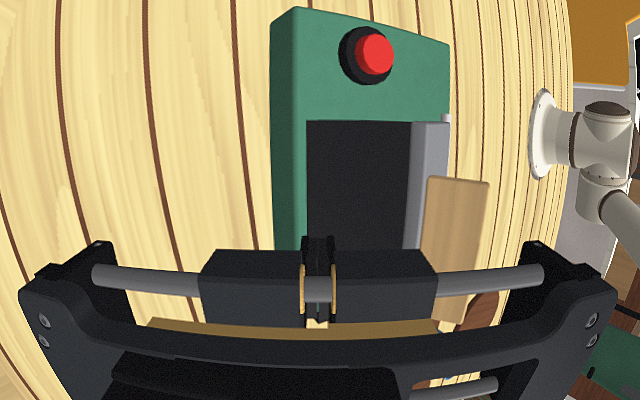

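```bash
python3 -m crank '[[1,[0,0,0.2],[0,0,0]],[1,[0,0.15,0],[0,0,0]],[1,[0,0,0],[0,0,0]],[1,[0,0,0],[0,0,0]]]'; python3 -m crank '[[1,[0,0.1,0],[0,0,0]],[1,[0,0,0],[0,0,0]]]'
python3 -m crank '[[1,[0,0.05,0],[0,0,0]],[1,[0,0,0],[0,0,0]]]'; python3 - <<'E'
from go import *
plan([.639,.024,.120],tgt(-30))
c=cam("wrist"); cv2.imwrite("pics/w14.png",c["img"])
E
```

```text
time_s: 18.4
tcp_pos: [0.6558, 0.0235, 0.1114]
ee_rot: [[-0.065, -0.871, -0.487], [-0.998, 0.06, 0.026], [0.007, 0.488, -0.873]]
wrist_force: [0.2, 0.1, -0.4]
gripper_width: 0.004
time_s: 18.6
tcp_pos: [0.6456, 0.0242, 0.1151]
ee_rot: [[-0.065, -0.869, -0.49], [-0.998, 0.06, 0.026], [0.007, 0.491, -0.871]]
wrist_force: [0.2, -0.1, 0.4]
gripper_width: 0.002
time_s: 18.8
tcp_pos: [0.6411, 0.0244, 0.1165]
ee_rot: [[-0.065, -0.868, -0.492], [-0.998, 0.06, 0.026], [0.008, 0.492, -0.87]]
wrist_force: [-0.4, -0.2, 1.5]
gripper_width: 0.004
t 18.8 pos [0.6411 0.0244 0.1165] F [-0.4 -0.2  1.5] w 0.004 j [ 13.  44.  22.  -8. -96. -15.]
shift(tool,now) units [ 0.006  0.035 -0.02 ]
turn units [-0.011 -0.009 -0.003] shift in target frame [ 0.005  0.035 -0.02 ]
```

View pics/w14.png

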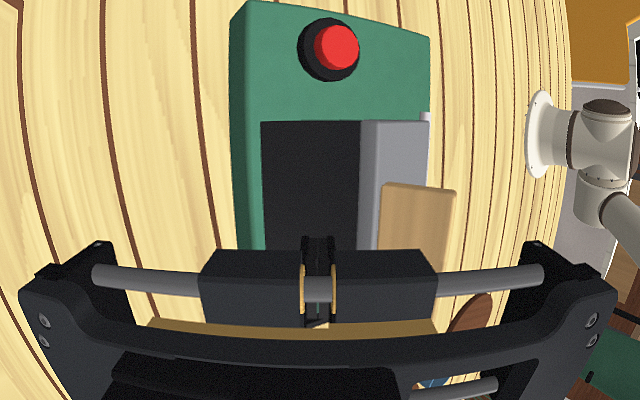

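The free edge is now at about px 361 and the finger's right side at 337, so there is still a small gap. Continuing until contact.

```bash
python3 -m crank '[[1,[0,0.05,0],[0,0,0]],[1,[0,0,0],[0,0,0]]]'; python3 -m crank '[[1,[0,0.04,0],[0,0,0]],[1,[0,0,0],[0,0,0]]]'; python3 -m crank '[[1,[0,0.04,0],[0,0,0]],[1,[0,0,0],[0,0,0]]]'; python3 - <<'E'
from go import *
plan([.639,.024,.120],tgt(-30))
c=cam("wrist"); cv2.imwrite("pics/w15.png",c["img"])
E
```

```text
time_s: 19.05
tcp_pos: [0.6366, 0.0247, 0.1187]
ee_rot: [[-0.065, -0.868, -0.492], [-0.998, 0.061, 0.026], [0.008, 0.493, -0.87]]
wrist_force: [-0.0, 1.0, 0.6]
gripper_width: 0.006
time_s: 19.25
tcp_pos: [0.6334, 0.025, 0.1206]
ee_rot: [[-0.065, -0.868, -0.492], [-0.998, 0.061, 0.026], [0.007, 0.492, -0.87]]
wrist_force: [0.4, 1.4, 0.0]
gripper_width: 0.004
time_s: 19.45
tcp_pos: [0.6322, 0.0252, 0.1221]
ee_rot: [[-0.066, -0.872, -0.486], [-0.998, 0.061, 0.026], [0.007, 0.486, -0.874]]
wrist_force: [5.8, -0.9, -2.3]
gripper_width: 0.004
t 19.45 pos [0.6322 0.0252 0.1221] F [ 5.8 -0.9 -2.3] w 0.004 j [ 13.  43.  20.  -8. -95. -16.]
shift(tool,now) units [ 0.007 -0.07  -0.015]
turn units [-0.02  -0.008 -0.003] shift in target frame [ 0.007 -0.07  -0.016]
```

View pics/w15.png

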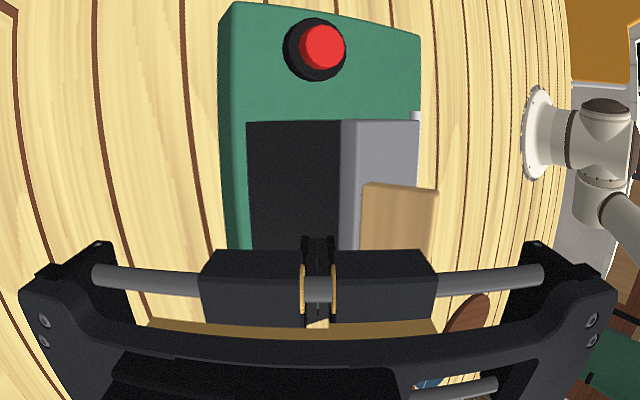

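Contact made. Lifting the edge along its arc, about 7° first, then checking.

```bash
python3 -m crank '[[1,[0,0.05,-0.025],[0,0,0]],[1,[0,0.05,-0.025],[0,0,0]],[1,[0,0.05,-0.02],[0,0,0]],[1,[0,0.05,-0.02],[0,0,0]],[1,[0,0,0],[0,0,0]],[1,[0,0,0],[0,0,0]]]'; cat > meas.py <<'E'
import sys
from go import *
n=sys.argv[1]
plan([.639,.024,.120],tgt(-30))
s=cam("scene"); c=cam("wrist"); crop(s,255,155,90,70,8,f"pics/s{n}.png"); cv2.imwrite(f"pics/w{n}.png",c["img"])
h=np.array([.49902,.0343,.065]); cx=np.array([np.cos(YAW),np.sin(YAW),0]);cy=np.array([-np.sin(YAW),np.cos(YAW),0])
def P(th,l,e,z): th=np.radians(th); return h+cx*(l*np.cos(th)-z*np.sin(th))+cy*e+np.array([0,0,l*np.sin(th)+z*np.cos(th)])
f=lambda th,l,e,z: np.round((proj(s,P(th,l,e,z))-(255,155))*8)
for th in (36,38,40,42,44,46,48): print(th,"free corner bot/top",f(th,.158,.075,-.005),f(th,.158,.075,.005),"ptr tip top/bot",f(th,.09,.091,.005),f(th,.09,.091,-.005))
print("hinge left",f(0,0,.088,0))
E
python3 meas.py 16
```

```text
time_s: 20.1
tcp_pos: [0.6194, 0.0261, 0.1405]
ee_rot: [[-0.066, -0.872, -0.486], [-0.998, 0.061, 0.026], [0.007, 0.486, -0.874]]
wrist_force: [5.6, -1.5, -0.7]
gripper_width: 0.005
t 20.1 pos [0.6194 0.0261 0.1405] F [ 5.6 -1.5 -0.7] w 0.005 j [ 13.  41.  19.  -8. -96. -16.]
shift(tool,now) units [ 0.006 -0.272  0.084]
turn units [-0.02  -0.009 -0.003] shift in target frame [ 0.007 -0.274  0.079]
36 free corner bot/top [221. 491.] [235. 466.] ptr tip top/bot [400. 469.] [387. 493.]
38 free corner bot/top [229. 477.] [243. 452.] ptr tip top/bot [405. 461.] [391. 485.]
40 free corner bot/top [236. 463.] [251. 437.] ptr tip top/bot [410. 453.] [395. 478.]
42 free corner bot/top [244. 449.] [260. 423.] ptr tip top/bot [415. 445.] [399. 470.]
44 free corner bot/top [253. 434.] [269. 408.] ptr tip top/bot [420. 437.] [404. 462.]
46 free corner bot/top [262. 420.] [278. 394.] ptr tip top/bot [425. 429.] [409. 454.]
48 free corner bot/top [271. 406.] [288. 379.] ptr tip top/bot [431. 422.] [414. 447.]
hinge left [541. 441.]
```

View pics/s16.png

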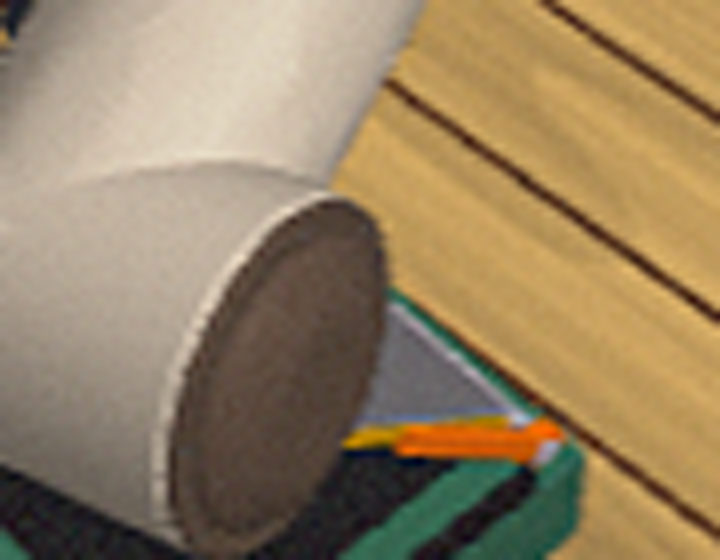

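View pics/w16.png

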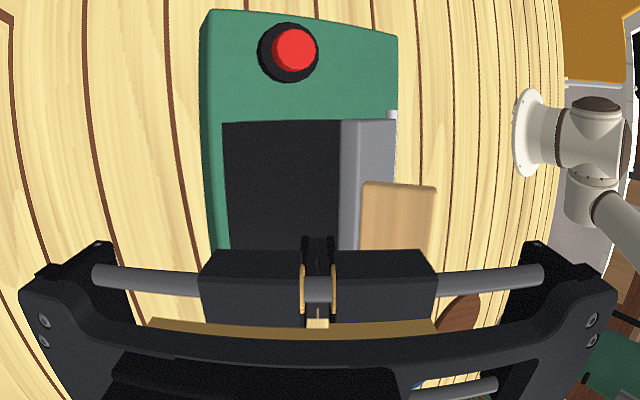

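```bash
python3 -m crank '[[1,[0,0.04,-0.014],[0,0,0]],[1,[0,0.035,-0.013],[0,0,0]],[1,[0,0,0],[0,0,0]],[1,[0,0,0],[0,0,0]]]'; python3 meas.py 17 | head -3
```

```text
time_s: 20.6
tcp_pos: [0.6144, 0.0264, 0.1465]
ee_rot: [[-0.066, -0.872, -0.485], [-0.998, 0.061, 0.026], [0.007, 0.486, -0.874]]
wrist_force: [6.0, -1.4, 0.3]
gripper_width: 0.006
t 20.6 pos [0.6144 0.0264 0.1465] F [ 6.  -1.4  0.3] w 0.006 j [ 13.  40.  18.  -8. -96. -16.]
shift(tool,now) units [ 0.006 -0.345  0.111]
turn units [-0.02  -0.009 -0.003] shift in target frame [ 0.008 -0.346  0.105]
```

View pics/s17.png

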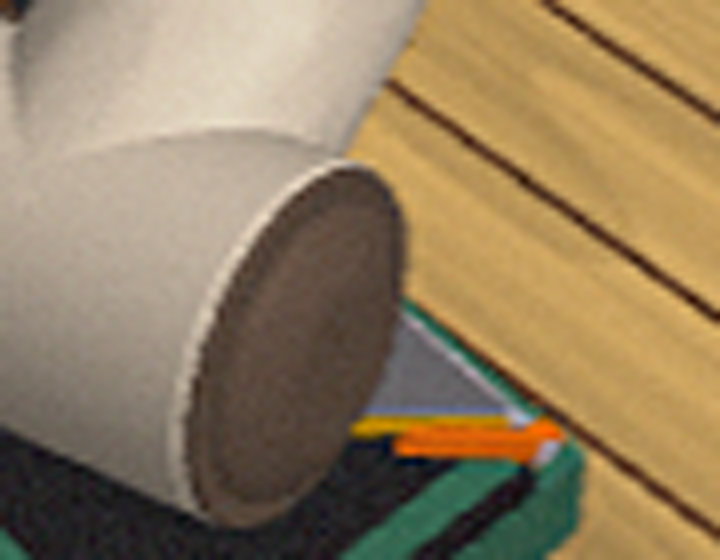

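The stripe runs (355,432)→(520,418) and the pointer (400,442)→(555,432), so they are nearly parallel. I'll back off to let go and measure precisely with the wrist camera.

```bash
python3 -m crank '[[1,[0,-0.1,0],[0,0,0]],[1,[0,-0.15,0],[0,0,0]],[1,[0,-0.1,-0.1],[0,0,0]],[1,[0,0,-0.4],[0,0,0]],[1,[0,0.2,-0.35],[0,0,0]],[1,[0,0.25,-0.4],[0.1,0,0]],[1,[0,0.25,-0.35],[0.18,0,0]],[1,[0,0.3,-0.3],[0.18,0,0]]]'; python3 - <<'E'
from go import *
plan([.52,.0,.3],tgt(0))
E
```

```text
time_s: 21.5
tcp_pos: [0.6385, 0.0262, 0.3399]
ee_rot: [[-0.066, -0.987, -0.149], [-0.998, 0.067, 0.002], [0.008, 0.148, -0.989]]
wrist_force: [0.5, -0.1, 0.9]
gripper_width: 0.007
t 21.5 pos [0.6385 0.0262 0.3399] F [ 0.5 -0.1  0.9] w 0.007 j [ 16.  26.  23.  -2. -95. -20.]
shift(tool,now) units [0.336 1.093 0.57 ]
turn units [ 0.19 -0.01  0.  ] shift in target frame [0.341 1.165 0.399]
```

```bash
python3 -m crank '[[1,[0.1,0.3,0.05],[0.18,0,0]],[1,[0.15,0.35,0.05],[0.01,-0.01,0]],[1,[0.15,0.3,0.05],[0,0,0]],[1,[0,0,0],[0,0,0]],[1,[0,0,0],[0,0,0]]]'; cat > meas2.py <<'E'
import sys
from go import *
n=sys.argv[1]
plan([.52,.0,.3],tgt(0))
s=cam("scene"); c=cam("wrist"); t=cam("top"); crop(s,255,155,90,70,8,f"pics/s{n}.png"); cv2.imwrite(f"pics/w{n}.png",c["img"]); crop(t,295,140,100,75,8,f"pics/t{n}.png")
np.savez(f"cap{n}.npz",**{a+k:v for a,cc in (("s",s),("w",c),("t",t)) for k,v in cc.items()})
E
python3 meas2.py 18
```

```text
time_s: 22.0
tcp_pos: [0.5388, -0.0075, 0.3305]
ee_rot: [[-0.066, -0.998, -0.005], [-0.998, 0.066, 0.001], [-0.001, 0.005, -1.0]]
wrist_force: [0.1, 0.7, 0.1]
gripper_width: 0.008
t 22.0 pos [ 0.5388 -0.0075  0.3305] F [0.1 0.7 0.1] w 0.008 j [ 16.  10.  -0.  -0. -79. -20.]
shift(tool,now) units [-0.062  0.191  0.306]
turn units [0.006 0.001 0.002] shift in target frame [-0.062  0.192  0.305]
```

View pics/s18.png

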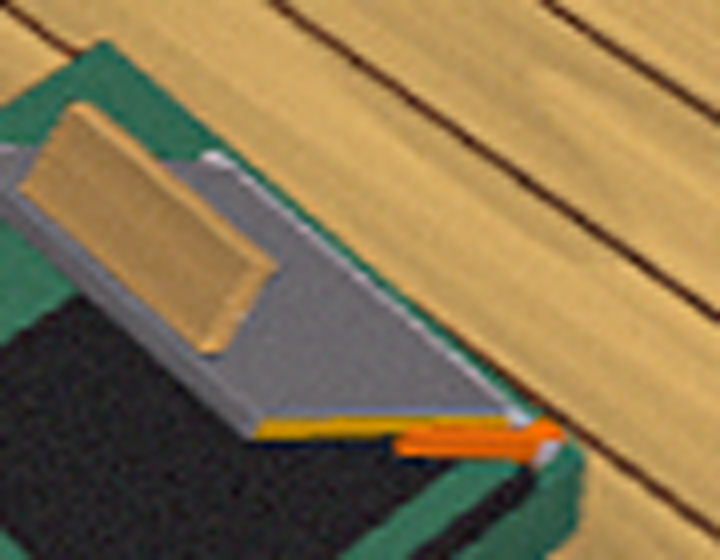

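View pics/w18.png

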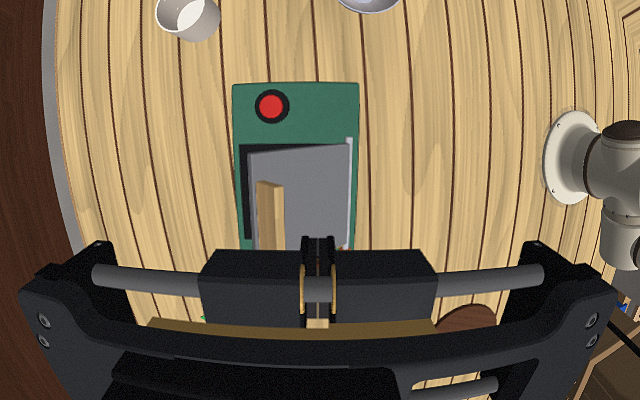

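View pics/t18.png

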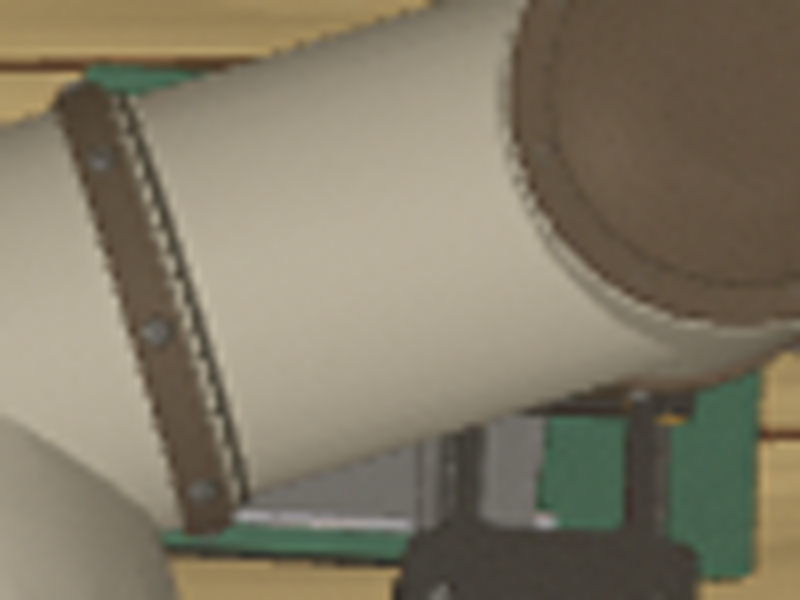

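The scene crop shows the panel corner at (252,437), which fits about 43.5°, and the pointer tip end between (397,455) and (400,430), which fits about 45°. The wrist view is blocked by the fingers, so I'll move left for a closer look.

```bash
python3 -m crank '[[1,[-0.3,0,0],[0,0,0]],[1,[-0.4,0,0.05],[0,0,0]],[1,[-0.4,0.1,0.1],[0,0,0]],[1,[-0.1,0.1,0],[0,0,0]],[1,[0,0,0],[0,0,0]],[1,[0,0,0],[0,0,0]]]'; python3 meas2.py 19; python3 -c "
from h import *
i=cv2.imread('pics/w19.png'); cv2.imwrite('pics/w19c.png',cv2.resize(i[60:260,170:410],None,fx=3,fy=3,interpolation=cv2.INTER_CUBIC))"
```

```text
time_s: 22.75
tcp_pos: [0.5275, 0.1138, 0.3152]
ee_rot: [[-0.065, -0.998, -0.005], [-0.998, 0.065, 0.0], [0.0, 0.005, -1.0]]
wrist_force: [0.4, 0.1, 1.2]
gripper_width: 0.004
t 22.75 pos [0.5275 0.1138 0.3152] F [0.4 0.1 1.2] w 0.004 j [ 29.  11.  -2.  -0. -77. -33.]
shift(tool,now) units [1.141 0.    0.152]
turn units [ 0.007 -0.     0.003] shift in target frame [ 1.141e+00 -1.000e-03  1.520e-01]
```

View pics/w19c.png

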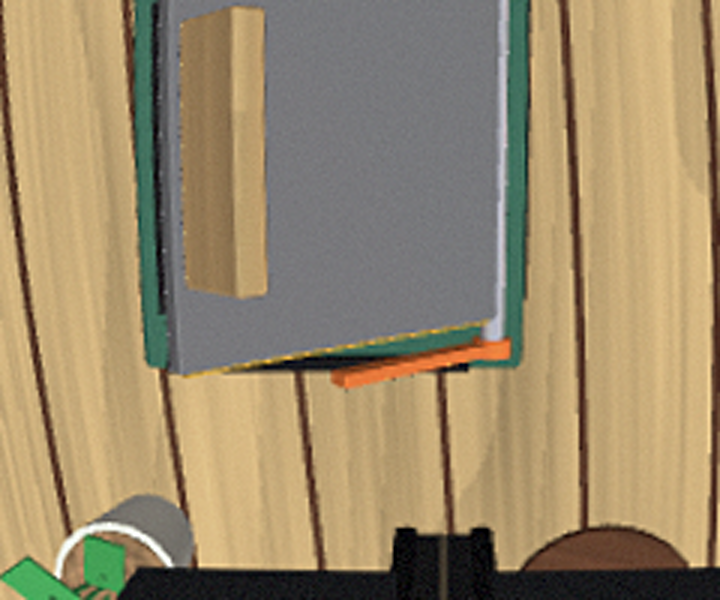

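```bash
cat > pm.py <<'E'
from go import *
h=np.array([.49902,.0343,.065]); cx=np.array([np.cos(YAW),np.sin(YAW),0]);cy=np.array([-np.sin(YAW),np.cos(YAW),0])
def P(th,l,e,z): th=np.radians(th); return h+cx*(l*np.cos(th)-z*np.sin(th))+cy*e+np.array([0,0,l*np.sin(th)+z*np.cos(th)])
def load(n,a):
    d=np.load(f"cap{n}.npz"); return {k:d[a+k] for k in ("img","fx","fy","cx","cy","R","t")}
def draw(n,a,thp,thq,x0,y0,w,hh,k,name):
    c=load(n,a); im=cv2.resize(c["img"][y0:y0+hh,x0:x0+w],None,fx=k,fy=k,interpolation=cv2.INTER_CUBIC)
    q=lambda X:tuple(int(v) for v in (proj(c,X,a=="w")-(x0,y0)+.5)*k-.5)
    for th,L,es,col in ((thp,.158,(-.075,.075),(255,0,255)),(thq,.09,(.085,.091),(255,255,0))):
        for e in es:
            for z in (-.005,.005): cv2.line(im,q(P(th,0,e,z)),q(P(th,L,e,z)),col,1)
            cv2.line(im,q(P(th,L,e,-.005)),q(P(th,L,e,.005)),col,1)
        for z in (-.005,.005): cv2.line(im,q(P(th,L,es[0],z)),q(P(th,L,es[1],z)),col,1)
    cx_=[(a_,b_) for a_,b_ in ((.09,.13),(.09,-.13),(-.09,-.13),(-.09,.13))]
    pts=[q(h+cx*(a_+.075)+cy*(b_-.03)+[0,0,-.005]) for a_,b_ in cx_]
    for i in range(4): cv2.line(im,pts[i],pts[(i+1)%4],(0,255,255),1)
    cv2.imwrite(name,im)
E
python3 -c "
from pm import *
draw(19,'w',43.5,45,170,100,200,120,4,'pics/d19w.png')
draw(19,'s',43.5,45,230,150,100,75,8,'pics/d19s.png')
c=load(19,'w')
for th in (40,42,44,46,48): print(th,[np.round((proj(c,P(th,l,e,.005),1)-(170,60)+.5)*3) for l,e in ((.158,.075),(.09,.085),(.09,.091))])"
```

```text
40 [array([169., 375.]), array([330., 372.]), array([331., 387.])]
42 [array([176., 378.]), array([335., 374.]), array([336., 389.])]
44 [array([184., 380.]), array([341., 375.]), array([341., 390.])]
46 [array([192., 383.]), array([346., 376.]), array([347., 391.])]
48 [array([201., 385.]), array([352., 377.]), array([352., 393.])]
```

View pics/d19w.png

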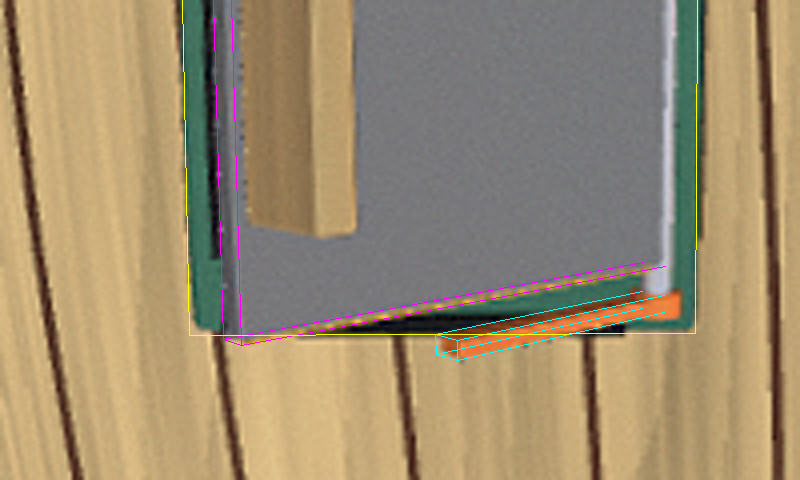

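View pics/d19s.png

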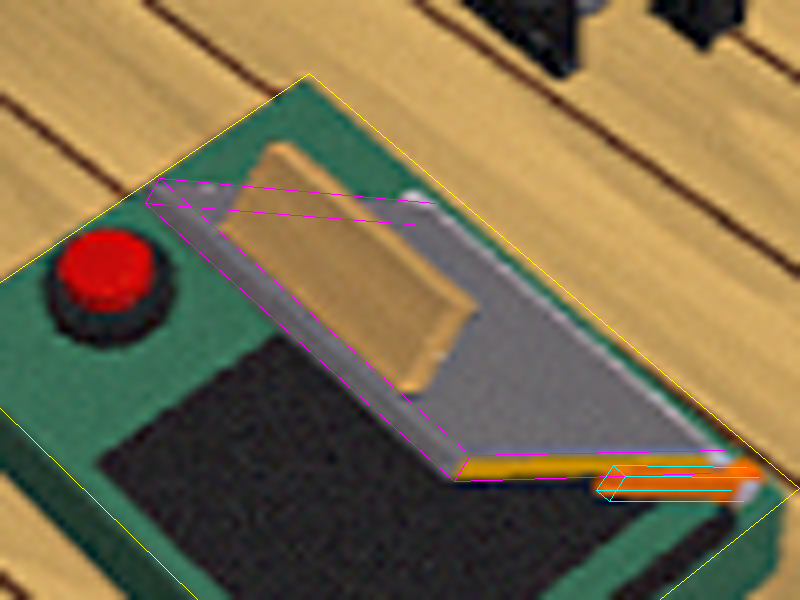

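The overlays fit with the panel at 43.5° (magenta) and the pointer at 45° (cyan). Now a finer mask fit of each angle.

```bash
cat > fitang.py <<'E'
import sys
from pm import *
from scipy.optimize import minimize
n=sys.argv[1]; cams=sys.argv[2]
K=6
def soft(c,w,pts,shape,box):
    x0,y0,W,H=box
    m=np.zeros((H*K,W*K),np.uint8)
    q=np.array([(proj(c,X,w)+.5-(x0,y0))*K-.5 for X in pts],np.float32)
    cv2.fillConvexPoly(m,cv2.convexHull(q).round().astype(np.int32),1)
    return cv2.resize(m.astype(np.float32),(W,H),interpolation=cv2.INTER_AREA)
def boxpts(th,L0,L,e0,e1): return [P(th,l,e,z) for l in (L0,L) for e in (e0,e1) for z in (-.005,.005)]
for a in cams:
    c=load(n,a); w=a=="w"; im=c["img"].astype(float)
    hsv=cv2.cvtColor(c["img"],cv2.COLOR_BGR2HSV).astype(int)
    org=((hsv[...,0]<16)&(hsv[...,1]>190)&(hsv[...,2]>110)).astype(np.float32)
    yel=((hsv[...,0]>=19)&(hsv[...,0]<28)&(hsv[...,1]>150)&(hsv[...,2]>90)).astype(np.float32)
    ctr=proj(c,P(44,.09,.088,0),w); x0,y0=(ctr-30).astype(int); box=(x0,y0,70,60)
    O=org[y0:y0+60,x0:x0+70]
    best=[]
    for th in np.arange(38,52,.5):
        m=soft(c,w,boxpts(th,0.02,.09,.085,.091),None,box)
        # ignore hub zone: compare only columns left of the 25mm point
        hub=proj(c,P(th,.03,.088,0),w)[0]-x0
        col=np.arange(70)<hub
        for du in np.arange(-1.5,1.6,.5):
            for dv in np.arange(-1.5,1.6,.5):
                M=cv2.warpAffine(m,np.float32([[1,0,du],[0,1,dv]]),(70,60))
                d=np.abs(M-O)[:,col].sum(); best.append((d,th,du,dv))
    best.sort(); print(a,"ptr",[tuple(np.round(b,2)) for b in best[:4]])
    for d in ((0,0),):
        z=[b for b in best if b[2]==0 and b[3]==0]; print("   noshift",[tuple(np.round(b[:2],2)) for b in z[:4]])
    # panel: grey plate outline (top+end), compare free-end corner via grey mask near left free corner
    ctr=proj(c,P(44,.158,.075,0),w); x0,y0=(ctr-14).astype(int); B=(x0,y0,28,28)
    g=hsv[y0:y0+28,x0:x0+28]; mask=(((g[...,1]<60)&(g[...,2]>85))|(yel[y0:y0+28,x0:x0+28]>0)).astype(np.float32)
    best=[]
    for th in np.arange(38,52,.5):
        m=soft(c,w,boxpts(th,0,.158,-.075,.075),None,B)
        for du in np.arange(-1.5,1.6,.5):
            for dv in np.arange(-1.5,1.6,.5):
                M=cv2.warpAffine(m,np.float32([[1,0,du],[0,1,dv]]),(28,28),borderMode=cv2.BORDER_REPLICATE)
                best.append((np.abs(M-mask).sum(),th,du,dv))
    best.sort(); print(a,"panel",[tuple(np.round(b,2)) for b in best[:4]]); print("   noshift",[tuple(np.round(b[:2],2)) for b in best if b[2]==0 and b[3]==0][:4])
    cv2.imwrite(f"pics/mask{n}{a}.png",cv2.resize(np.hstack([O,np.pad(mask,((0,32),(0,0)))])*255,None,fx=7,fy=7,interpolation=cv2.INTER_NEAREST))
E
python3 fitang.py 19 ws; python3 fitang.py 18 s
```

```text
w ptr [(np.float64(175.36), np.float64(46.0), np.float64(1.5), np.float64(-1.0)), (np.float64(175.97), np.float64(47.5), np.float64(1.0), np.float64(-1.0)), (np.float64(176.17), np.float64(46.0), np.float64(1.5), np.float64(-0.5)), (np.float64(176.75), np.float64(47.5), np.float64(1.5), np.float64(-1.0))]
   noshift [(np.float64(185.53), np.float64(47.5)), (np.float64(185.64), np.float64(46.0)), (np.float64(186.56), np.float64(46.5)), (np.float64(187.33), np.float64(45.0))]
w panel [(np.float64(30.61), np.float64(44.5), np.float64(0.0), np.float64(-1.0)), (np.float64(30.68), np.float64(44.5), np.float64(0.5), np.float64(-1.0)), (np.float64(30.75), np.float64(44.5), np.float64(1.0), np.float64(-1.0)), (np.float64(30.86), np.float64(45.0), np.float64(0.0), np.float64(-1.0))]
   noshift [(np.float64(37.39), np.float64(44.0)), (np.float64(38.5), np.float64(44.5)), (np.float64(41.11), np.float64(43.5)), (np.float64(43.31), np.float64(45.0))]
s ptr [(np.float64(13.69), np.float64(44.0), np.float64(0.0), np.float64(-1.0)), (np.float64(14.08), np.float64(46.0), np.float64(0.0), np.float64(0.
[... 1269 characters left out ...]
 [(np.float64(59.17), np.float64(45.0), np.float64(-1.0), np.float64(1.0)), (np.float64(60.72), np.float64(43.5), np.float64(0.0), np.float64(0.0)), (np.float64(61.97), np.float64(45.0), np.float64(-0.5), np.float64(1.0)), (np.float64(62.18), np.float64(43.5), np.float64(0.5), np.float64(0.0))]
   noshift [(np.float64(60.72), np.float64(43.5)), (np.float64(64.58), np.float64(44.0)), (np.float64(73.36), np.float64(43.0)), (np.float64(76.19), np.float64(44.5))][ WARN:0@1.102] global loadsave.cpp:1063 imwrite_ Unsupported depth image for selected encoder is fallbacked to CV_8U.
[ WARN:0@0.547] global loadsave.cpp:1063 imwrite_ Unsupported depth image for selected encoder is fallbacked to CV_8U.
```

```bash
python3 - <<'E'
from pm import *
c=load(19,'w'); hsv=cv2.cvtColor(c["img"],cv2.COLOR_BGR2HSV)
ctr=proj(c,P(44,.06,.088,0),True).astype(int); print(ctr)
for p in [(0,0),(-8,3),(8,-2),(20,20),(-20,20)]:
    u,v=ctr+p; print(p,hsv[v,u],c["img"][v,u])
E
sed -i 's/hsv\[...,0\]<16)&(hsv\[...,1\]>190)&(hsv\[...,2\]>110)/hsv[...,0]<14)\&(hsv[...,1]>165)\&(hsv[...,2]>150)/; s/mask=((/mask=255*0+((/' fitang.py; sed -i 's/\*255,None/*255).astype(np.uint8),None/; s/cv2.resize(np.hstack(\[O/cv2.resize((np.hstack([O/' fitang.py; python3 fitang.py 19 w
```

```text
[299 182]
(0, 0) [ 10 193 232] [ 56 115 232]
(-8, 3) [ 11 189 232] [ 60 122 232]
(8, -2) [ 11 198 167] [ 37  84 167]
(20, 20) [ 15 116 138] [ 75 107 138]
(-20, 20) [ 19 100 193] [117 165 193]
w ptr [(np.float64(105.25), np.float64(45.0), np.float64(1.5), np.float64(0.0)), (np.float64(105.89), np.float64(46.0), np.float64(1.5), np.float64(0.0)), (np.float64(106.0), np.float64(45.0), np.float64(1.5), np.float64(0.5)), (np.float64(106.01), np.float64(44.5), np.float64(1.5), np.float64(0.0))]
   noshift [(np.float64(109.97), np.float64(47.5)), (np.float64(113.36), np.float64(46.0)), (np.float64(114.11), np.float64(46.5)), (np.float64(114.72), np.float64(48.0))]
w panel [(np.float64(30.61), np.float64(44.5), np.float64(0.0), np.float64(-1.0)), (np.float64(30.68), np.float64(44.5), np.float64(0.5), np.float64(-1.0)), (np.float64(30.75), np.float64(44.5), np.float64(1.0), np.float64(-1.0)), (np.float64(30.86), np.float64(45.0), np.float64(0.0), np.float64(-1.0))]
   noshift [(np.float64(37.39), np.float64(44.0)), (np.float64(38.5), np.float64(44.5)), (np.float64(41.11), np.float64(43.5)), (np.float64(43.31), np.float64(45.0))]
```

View pics/mask19w.png

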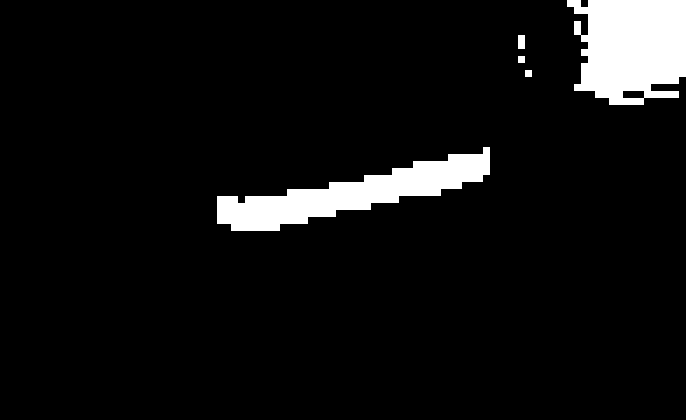

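```bash
python3 - <<'E'
from pm import *
c=load(19,'w'); im=c["img"].astype(float)
hsv=cv2.cvtColor(c["img"],cv2.COLOR_BGR2HSV).astype(int)
# orange tip columns: red-minus-blue profile
for v in range(183,192): print(v,(hsv[v,272:290,1]).tolist())
for th in (42,43,44,45,46,47): print(th,"ptr end corners",[np.round(proj(c,P(th,.09,e,z),1),1).tolist() for e in (.085,.091) for z in (-.005,.005)])
for v in (150,160,170,178): print(v,c["img"][v,218:236].sum(1).tolist())
for th in (42,43,44,45,46):
    # x of lower & upper free edge at row v
    out=[]
    for v in (150,160,170,178):
        for z in (-.005,.005):
            q=np.array([proj(c,P(th,.158,e,z),1) for e in np.linspace(-.03,.08,60)]); out.append(round(float(np.interp(v,q[:,1],q[:,0])),1))
    print(th,"panel edge x bot/top",out)
E
```

```text
183 [82, 76, 81, 87, 94, 78, 85, 79, 131, 186, 177, 183, 192, 180, 189, 210, 201, 192]
184 [97, 95, 101, 97, 98, 100, 94, 91, 147, 188, 197, 194, 189, 199, 199, 196, 188, 191]
185 [96, 97, 100, 99, 100, 97, 103, 88, 152, 182, 194, 193, 196, 186, 192, 191, 191, 186]
186 [98, 101, 99, 98, 101, 100, 101, 92, 156, 185, 197, 191, 188, 184, 187, 188, 190, 187]
187 [101, 101, 101, 100, 98, 99, 100, 92, 135, 185, 205, 203, 196, 188, 188, 191, 193, 197]
188 [99, 100, 98, 102, 96, 98, 101, 97, 98, 118, 151, 193, 183, 193, 194, 185, 175, 166]
189 [97, 99, 100, 99, 98, 100, 101, 101, 94, 103, 112, 117, 118, 158, 137, 128, 122, 115]
190 [97, 101, 97, 97, 100, 102, 100, 99, 100, 97, 93, 94, 90, 90, 86, 86, 96, 96]
191 [104, 99, 98, 102, 101, 102, 102, 97, 99, 100, 97, 98, 97, 98, 103, 96, 99, 101]
42 ptr end corners [[276.4, 182.6], [281.3, 184.1], [276.5, 187.5], [281.4, 189.1]]
43 ptr end corners [[277.1, 182.8], [282.1, 184.3], [277.2, 187.8], [282.3, 189.3]]
44 ptr end corners [[277.8, 183.1], [283.0, 184.5], [278.0, 188.0], [283.2, 189.5]]
45 ptr end corners [[278.6, 183.3], [283.9, 184.7], [
[... 281 characters left out ...]
, 345, 351]
160 [249, 277, 264, 275, 222, 93, 138, 245, 258, 234, 378, 377, 368, 371, 370, 352, 375, 363]
170 [182, 273, 277, 260, 277, 262, 273, 265, 266, 239, 282, 417, 357, 358, 372, 363, 362, 374]
178 [306, 210, 259, 271, 259, 272, 283, 231, 213, 260, 275, 339, 376, 352, 371, 358, 355, 368]
42 panel edge x bot/top [221.8, 225.9, 222.4, 226.5, 223.0, 227.1, 223.6, 227.6]
43 panel edge x bot/top [222.9, 227.2, 223.4, 227.7, 224.1, 228.3, 224.6, 228.8]
44 panel edge x bot/top [224.0, 228.5, 224.5, 229.0, 225.2, 229.6, 225.7, 230.1]
45 panel edge x bot/top [225.2, 229.9, 225.7, 230.4, 226.3, 231.0, 226.8, 231.5]
46 panel edge x bot/top [226.4, 231.4, 226.9, 231.9, 227.5, 232.4, 228.0, 232.9]
```

Edge profiles in the wrist image give the panel at about 43.0° and the pointer at about 46.6°. The scene view gives 43.5° and 46°. The panel has to rise about 3° more, so I'll go back under the edge.

```bash
python3 -m crank '[[1,[0.25,-0.2,-0.1],[0,0,0]],[1,[0.3,-0.35,-0.1],[-0.1,0,0]],[1,[0.3,-0.35,0],[-0.18,0,0]],[1,[0.05,-0.45,0],[-0.18,0,0]],[1,[0,-0.45,0],[-0.18,0,0]],[1,[0,-0.1,0],[0,0,0]],[1,[0,0,0],[0,0,0]]]'; python3 - <<'E'
from go import *
plan([.718,.022,.261],tgt(-29))
E
```

```text
time_s: 23.6
tcp_pos: [0.694, 0.0132, 0.2986]
ee_rot: [[-0.07, -0.889, -0.452], [-0.998, 0.064, 0.029], [0.003, 0.453, -0.892]]
wrist_force: [-0.1, -0.0, 0.3]
gripper_width: 0.006
t 23.6 pos [0.694  0.0132 0.2986] F [-0.1 -0.   0.3] w 0.006 j [  11.   44.   48.   -8. -120.  -18.]
shift(tool,now) units [-0.105 -0.378  0.23 ]
turn units [-0.046 -0.002 -0.005] shift in target frame [-0.103 -0.386  0.216]
```

```bash
python3 -m crank '[[1,[-0.05,-0.19,0.1],[-0.046,0,0]],[1,[-0.05,-0.19,0.13],[0,0,0]],[1,[0,0,0.3],[0,0,0]],[1,[0,0,0.4],[0,0,0]],[1,[0,0,0.4],[0,0,0]],[1,[0,0,0.25],[0,0,0]],[1,[0,0,0],[0,0,0]],[1,[0,0,0],[0,0,0]]]'; python3 - <<'E'
from go import *
plan([.6144,.0264,.1465],tgt(-29))
E
```

```text
time_s: 24.4
tcp_pos: [0.6524, 0.0272, 0.1547]
ee_rot: [[-0.067, -0.881, -0.468], [-0.998, 0.059, 0.031], [0.0, 0.469, -0.883]]
wrist_force: [0.8, -1.1, 0.3]
gripper_width: 0.004
t 24.4 pos [0.6524 0.0272 0.1547] F [ 0.8 -1.1  0.3] w 0.004 j [ 13.  43.  25.  -8. -99. -16.]
shift(tool,now) units [0.033 0.296 0.25 ]
turn units [-0.023 -0.001  0.   ] shift in target frame [0.033 0.291 0.255]
```

```bash
python3 -m crank '[[1,[0.03,0,0.25],[0,0,0]],[1,[0,0.12,0],[0,0,0]],[1,[0,0.12,0],[0,0,0]],[1,[0,0.05,0],[0,0,0]],[1,[0,0,0],[0,0,0]],[1,[0,0,0],[0,0,0]]]'; python3 - <<'E'
from go import *
plan([.6086,.0266,.1524],tgt(-29))
E
```

```text
time_s: 25.0
tcp_pos: [0.6149, 0.0271, 0.1445]
ee_rot: [[-0.067, -0.88, -0.47], [-0.998, 0.059, 0.032], [-0.0, 0.472, -0.882]]
wrist_force: [0.1, -0.6, 0.0]
gripper_width: 0.004
t 25.0 pos [0.6149 0.0271 0.1445] F [ 0.1 -0.6  0. ] w 0.004 j [ 13.  40.  17.  -8. -95. -16.]
shift(tool,now) units [ 0.009  0.092 -0.041]
turn units [-0.019  0.     0.   ] shift in target frame [ 0.009  0.093 -0.039]
```

```bash
python3 -m crank '[[1,[0,0.03,-0.013],[0,0,0]],[1,[0,0.03,-0.013],[0,0,0]],[1,[0,0.03,-0.013],[0,0,0]],[1,[0,0,0],[0,0,0]],[1,[0,0,0],[0,0,0]]]'; python3 - <<'E'
from go import *
plan([.6086,.0266,.1524],tgt(-29))
E
```

```text
time_s: 25.5
tcp_pos: [0.6085, 0.0275, 0.1508]
ee_rot: [[-0.067, -0.879, -0.472], [-0.998, 0.059, 0.032], [0.0, 0.473, -0.881]]
wrist_force: [4.6, 0.6, -4.2]
gripper_width: 0.006
t 25.5 pos [0.6085 0.0275 0.1508] F [ 4.6  0.6 -4.2] w 0.006 j [ 13.  39.  17.  -8. -95. -16.]
shift(tool,now) units [ 0.009  0.006 -0.014]
turn units [-0.018  0.    -0.   ] shift in target frame [ 0.009  0.007 -0.014]
```

```bash
python3 -m crank '[[1,[0,0.012,-0.008],[0,0,0]],[1,[0,0,0],[0,0,0]],[1,[0,0,0],[0,0,0]],[1,[0,-0.1,0],[0,0,0]],[1,[0,-0.15,0],[0,0,0]],[1,[0,-0.1,-0.1],[0,0,0]],[1,[0,0,-0.4],[0,0,0]],[1,[0,0.2,-0.35],[0,0,0]]]'; python3 -m crank '[[1,[0,0.25,-0.4],[0.1,0,0]],[1,[0,0.25,-0.35],[0.18,0,0]],[1,[0,0.3,-0.3],[0.18,0,0]],[1,[-0.2,0.35,0.05],[0.165,0,0]],[1,[-0.2,0.35,0.1],[0,0,0]],[1,[-0.2,0.35,0.1],[0,0,0]],[1,[-0.2,0.1,0.1],[0,0,0]],[1,[0,0,0],[0,0,0]]]';python3 - <<'E'
from go import *
plan([.5275,.1138,.3152],tgt(0))
E
```

```text
time_s: 26.3
tcp_pos: [0.6607, 0.023, 0.2187]
ee_rot: [[-0.067, -0.875, -0.48], [-0.998, 0.06, 0.03], [0.003, 0.48, -0.877]]
wrist_force: [0.3, -0.3, -0.2]
gripper_width: 0.003
time_s: 27.1
tcp_pos: [0.5157, 0.1144, 0.316]
ee_rot: [[-0.064, -0.998, -0.005], [-0.998, 0.064, -0.001], [0.002, 0.005, -1.0]]
wrist_force: [0.5, -0.3, -0.5]
gripper_width: 0.006
t 27.1 pos [0.5157 0.1144 0.316 ] F [ 0.5 -0.3 -0.5] w 0.006 j [ 30.  10.  -3.  -0. -77. -34.]
shift(tool,now) units [-0.002 -0.118  0.008]
turn units [ 0.007 -0.002  0.004] shift in target frame [-0.002 -0.118  0.008]
```

```bash
python3 -m crank '[[1,[0,0,0],[0,0,0]]]' >/dev/null; python3 meas2.py 20; python3 fitang.py 20 s; python3 - <<'E'
from pm import *
c=load(20,'w')
hsv=cv2.cvtColor(c["img"],cv2.COLOR_BGR2HSV).astype(int)
e=np.round([proj(c,P(46,.09,.088,0),1),proj(c,P(46,.158,.04,0),1),proj(c,P(46,.158,.06,0),1)]).astype(int); print(e)
u,v=e[0]
for k in range(-3,4): print(v+k,u-8,(hsv[v+k,u-8:u+8,1]).tolist())
for th in (44,45,46,47,48): print(th,"ptr end",[np.round(proj(c,P(th,.09,q,-.005),1),1).tolist() for q in (.085,.091)])
for i in (1,2):
    u,v=e[i]
    for k in (-2,0,2):
        print(v+k,u-9,c["img"][v+k,u-9:u+11].sum(1).tolist(),[ (th,round(float(np.interp(v+k,*(lambda q:(q[:,1],q[:,0]))(np.array([proj(c,P(th,.158,w,.005),1) for w in np.linspace(-.03,.08,60)])))),1)) for th in (44,45,46,47,48)])
draw(20,'w',46,46,170,100,200,120,4,'pics/d20w.png'); draw(20,'s',46,46,230,150,100,75,8,'pics/d20s.png')
E
```

```text
t 27.2 pos [0.5182 0.1134 0.3167] F [ 1.3 -0.1 -0.1] w 0.007 j [ 30.  10.  -3.  -0. -77. -34.]
shift(tool,now) units [ 1.13  -0.093  0.169]
turn units [ 0.003 -0.002  0.001] shift in target frame [ 1.13  -0.094  0.167]
s ptr [(np.float64(18.69), np.float64(44.0), np.float64(0.0), np.float64(-1.0)), (np.float64(18.92), np.float64(46.0), np.float64(-1.0), np.float64(0.0)), (np.float64(19.0), np.float64(46.0), np.float64(-0.5), np.float64(0.0)), (np.float64(19.08), np.float64(46.0), np.float64(0.0), np.float64(0.0))]
   noshift [(np.float64(19.08), np.float64(46.0)), (np.float64(20.28), np.float64(46.5)), (np.float64(20.39), np.float64(45.5)), (np.float64(20.67), np.float64(45.0))]
s panel [(np.float64(31.53), np.float64(46.5), np.float64(0.0), np.float64(-1.0)), (np.float64(33.75), np.float64(48.0), np.float64(-1.0), np.float64(0.0)), (np.float64(34.17), np.float64(47.0), np.float64(-1.0), np.float64(-1.0)), (np.float64(34.64), np.float64(46.0), np.float64(1.0), np.float64(-1.0))]
   noshift [(np.float64(35.39), np.float64(47.5)), (np.float64(36.94), np.float64(47.0)), (np.float64(45.3
[... 1248 characters left out ...]
)]
155 213 [258, 267, 279, 293, 159, 103, 67, 35, 174, 250, 278, 286, 336, 402, 354, 339, 427, 410, 379, 374] [(44, 221.3), (45, 222.6), (46, 224.0), (47, 225.4), (48, 226.9)]
171 214 [245, 280, 266, 277, 265, 262, 285, 277, 256, 258, 270, 293, 344, 399, 362, 360, 346, 364, 349, 356] [(44, 222.3), (45, 223.6), (46, 225.0), (47, 226.4), (48, 227.9)]
173 214 [236, 270, 274, 271, 273, 290, 274, 270, 225, 251, 264, 276, 353, 397, 358, 361, 363, 351, 356, 352] [(44, 222.5), (45, 223.8), (46, 225.1), (47, 226.5), (48, 228.0)]
175 214 [228, 271, 278, 273, 280, 270, 274, 281, 216, 252, 267, 287, 344, 400, 357, 349, 361, 354, 359, 365] [(44, 222.6), (45, 223.9), (46, 225.3), (47, 226.7), (48, 228.2)]
```

View pics/d20s.png

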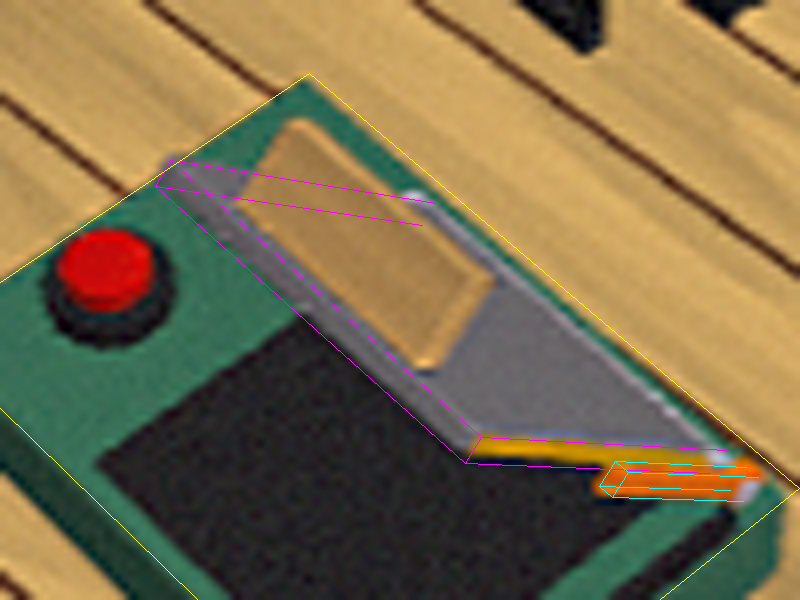

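View pics/d20w.png

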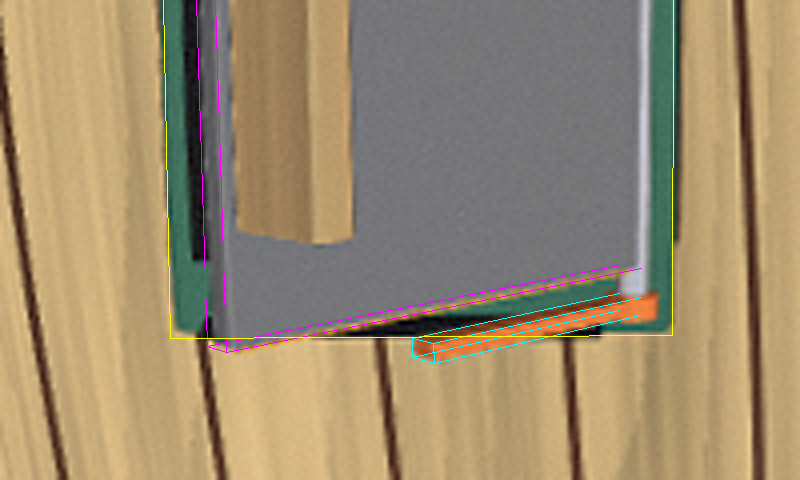

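The wrist edge profiles now give the panel at about 46.5° and the pointer at about 46.8°. The scene view gives roughly 46.6–47.5° against 46°. They agree to about 1°, so the panel stays. Next the red button at about (0.594, −0.098, 0.078): move above it at height.

```bash
python3 -m crank '[[1,[0.2,-0.1,0],[0,0,0]],[1,[0.4,-0.13,0],[0,0,0]],[1,[0.4,-0.13,0],[0,0,0]],[1,[0.4,-0.13,0],[0,0,0]],[1,[0.4,-0.13,0],[0,0,0]],[1,[0.3,-0.08,0],[0,0,0]],[1,[0,0,0],[0,0,0]],[1,[0,0,0],[0,0,0]]]'; python3 - <<'E'
from go import *
plan([.594,-.098,.11],tgt(0))
c=cam("wrist"); cv2.imwrite("pics/w21.png",c["img"]); print(proj(c,[.594,-.098,.078],1))
E
```

```text
time_s: 28.15
tcp_pos: [0.5744, -0.102, 0.3154]
ee_rot: [[-0.07, -0.998, -0.003], [-0.998, 0.07, -0.0], [0.0, 0.003, -1.0]]
wrist_force: [-0.6, -0.5, -0.0]
gripper_width: 0.004
t 28.15 pos [ 0.5744 -0.102   0.3154] F [-0.6 -0.5 -0. ] w 0.004 j [  6.  15.   4.  -0. -79. -10.]
shift(tool,now) units [-0.054 -0.199  2.054]
turn units [ 0.004 -0.    -0.004] shift in target frame [-0.053 -0.193  2.054]
[301.70989243 175.82804461]
```

View pics/w21.png

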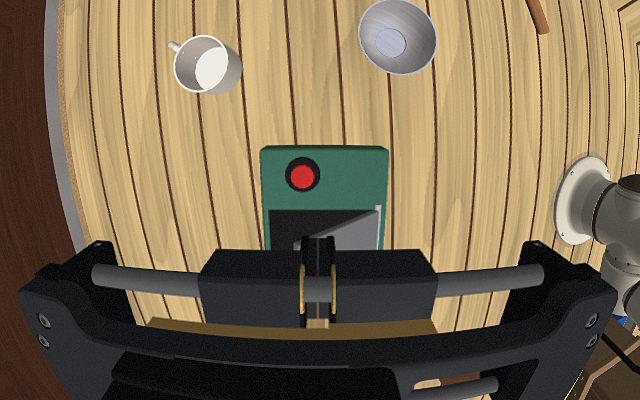

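The button is at px (302,176), predicted (301.7,175.8). Descending.

```bash
python3 -m crank '[[1,[-0.05,-0.2,0],[0,0,0]],[1,[0,0,0.4],[0,0,0]],[1,[0,0,0.45],[0,0,0]],[1,[0,0,0.45],[0,0,0]],[1,[0,0,0.4],[0,0,0]],[1,[0,0,0.2],[0,0,0]],[1,[0,0,0],[0,0,0]],[1,[0,0,0],[0,0,0]]]'; python3 - <<'E'
from go import *
plan([.594,-.098,.080],tgt(0))
E
```

```text
time_s: 29.0
tcp_pos: [0.595, -0.0962, 0.1268]
ee_rot: [[-0.065, -0.998, -0.001], [-0.998, 0.065, -0.001], [0.001, 0.001, -1.0]]
wrist_force: [0.5, 0.1, 1.1]
gripper_width: 0.008
t 29.0 pos [ 0.595  -0.0962  0.1268] F [0.5 0.1 1.1] w 0.008 j [  6.  25. -10.   0. -55. -10.]
shift(tool,now) units [0.018 0.009 0.468]
turn units [ 0.001 -0.001  0.002] shift in target frame [0.018 0.009 0.468]
```

```bash
python3 -m crank '[[1,[0.015,0.01,0.2],[0,0,0]],[1,[0,0,0.2],[0,0,0]],[1,[0,0,0],[0,0,0]],[1,[0,0,0],[0,0,0]]]'; python3 -m crank '[[1,[0,0,0.04],[0,0,0]],[1,[0,0,0],[0,0,0]],[1,[0,0,0],[0,0,0]]]'; python3 -m crank '[[1,[0,0,0.04],[0,0,0]],[1,[0,0,0],[0,0,0]],[1,[0,0,0],[0,0,0]]]'
```

```text
time_s: 29.4
tcp_pos: [0.5944, -0.0983, 0.0879]
ee_rot: [[-0.066, -0.998, 0.001], [-0.998, 0.066, -0.001], [0.0, -0.001, -1.0]]
wrist_force: [0.5, 0.1, 0.4]
gripper_width: 0.005
time_s: 29.7
tcp_pos: [0.5934, -0.0984, 0.0827]
ee_rot: [[-0.067, -0.998, -0.001], [-0.998, 0.067, -0.0], [0.0, 0.001, -1.0]]
wrist_force: [0.0, 1.4, 0.7]
gripper_width: 0.005
time_s: 30.0
tcp_pos: [0.5937, -0.0984, 0.0785]
ee_rot: [[-0.067, -0.998, -0.001], [-0.998, 0.067, -0.0], [0.0, 0.001, -1.0]]
wrist_force: [0.6, 0.4, 3.9]
gripper_width: 0.007
```

Contact is at about 0.08 m. I'll keep going until the force climbs past the spring's 5 N.

```bash
python3 -m crank '[[1,[0,0,0.03],[0,0,0]],[1,[0,0,0],[0,0,0]],[1,[0,0,0],[0,0,0]]]'; python3 -m crank '[[1,[0,0,0.03],[0,0,0]],[1,[0,0,0],[0,0,0]],[1,[0,0,0],[0,0,0]]]'; 
```

```text
time_s: 30.3
tcp_pos: [0.5937, -0.0984, 0.0764]
ee_rot: [[-0.067, -0.998, -0.0], [-0.998, 0.067, -0.001], [0.001, 0.0, -1.0]]
wrist_force: [-2.1, 1.4, 9.3]
gripper_width: 0.008
time_s: 30.6
tcp_pos: [0.5938, -0.0985, 0.0761]
ee_rot: [[-0.066, -0.998, 0.001], [-0.998, 0.066, -0.001], [0.001, -0.001, -1.0]]
wrist_force: [-6.0, 3.1, 22.0]
gripper_width: 0.007
```

The travel stopped at z = 0.076 with the force at 22 N, so the button bottomed out (about 6 mm below first contact). Rising and moving clear.

```bash
python3 -m crank '[[1,[0,0,-0.1],[0,0,0]],[1,[0,0,-0.3],[0,0,0]],[1,[0,0,-0.4],[0,0,0]],[1,[0,0,-0.4],[0,0,0]],[1,[0,0,-0.4],[0,0,0]],[1,[0,0.2,-0.3],[0,0,0]],[1,[0.1,0.3,-0.1],[0,0,0]],[1,[0.2,0.3,0],[0,0,0]]]'; python3 -m crank '[[1,[0.3,0.3,0],[0,0,0]],[1,[0.3,0.1,0],[0,0,0]],[1,[0.2,0,0],[0,0,0]],[1,[0,0,0],[0,0,0]],[1,[0,0,0],[0,0,0]]]'; python3 meas2.py 22; python3 fitang.py 22 s; python3 - <<'E'
from pm import *
cv2.imwrite("pics/scene22.png",load(22,'s')["img"]); cv2.imwrite("pics/top22.png",load(22,'t')["img"])
E
```

```text
time_s: 31.4
tcp_pos: [0.5115, -0.1225, 0.2732]
ee_rot: [[-0.065, -0.998, 0.001], [-0.998, 0.065, 0.0], [-0.0, -0.001, -1.0]]
wrist_force: [-0.0, -0.4, 0.3]
gripper_width: 0.006
time_s: 31.9
tcp_pos: [0.4659, -0.2001, 0.2714]
ee_rot: [[-0.068, -0.998, -0.003], [-0.998, 0.068, 0.001], [-0.0, 0.003, -1.0]]
wrist_force: [-0.1, -0.3, 0.2]
gripper_width: 0.006
t 31.9 pos [ 0.4659 -0.2001  0.2714] F [-0.1 -0.3  0.2] w 0.006 j [ -5.   9. -11.  -0. -71.   1.]
shift(tool,now) units [-2.033 -0.402 -0.287]
turn units [ 0.004  0.    -0.002] shift in target frame [-2.033 -0.406 -0.286]
s ptr [(np.float64(18.69), np.float64(44.0), np.float64(0.0), np.float64(-1.0)), (np.float64(18.92), np.float64(46.0), np.float64(-1.0), np.float64(0.0)), (np.float64(19.0), np.float64(46.0), np.float64(-0.5), np.float64(0.0)), (np.float64(19.08), np.float64(46.0), np.float64(0.0), np.float64(0.0))]
   noshift [(np.float64(19.08), np.float64(46.0)), (np.float64(20.28), np.float64(46.5)), (np.float64(20.39), np.float64(45.5)), (np.float64(20.67), np.float64(45.0))]
s panel [(np.float64(29.53), np.float64(46.5), np.float64(0.0), np.float64(-1.0)), (np.float64(31.08), np.float64(48.0), np.float64(-1.0), np.float64(0.0)), (np.float64(31.33), np.float64(47.0), np.float64(-1.0), np.float64(-1.0)), (np.float64(32.42), np.float64(46.0), np.float64(1.0), np.float64(-1.0))]
   noshift [(np.float64(32.56), np.float64(47.5)), (np.float64(35.5), np.float64(47.0)), (np.float64(42.33), np.float64(48.0)), (np.float64(51.81), np.float64(46.5))]
```

View pics/scene22.png

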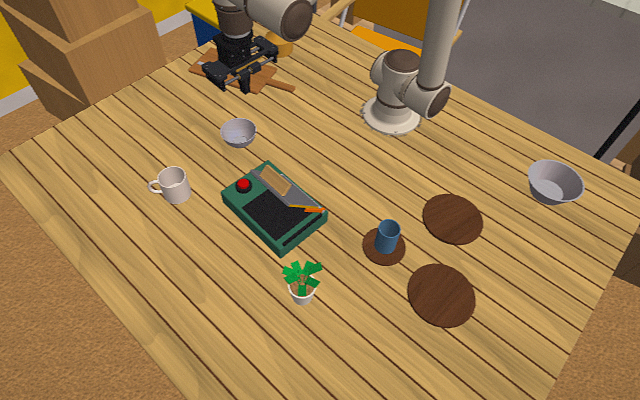

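View pics/s22.png

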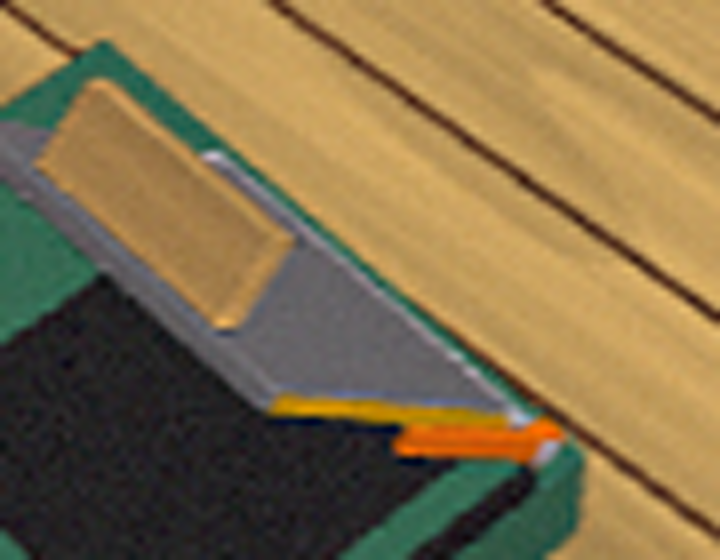

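View pics/top22.png

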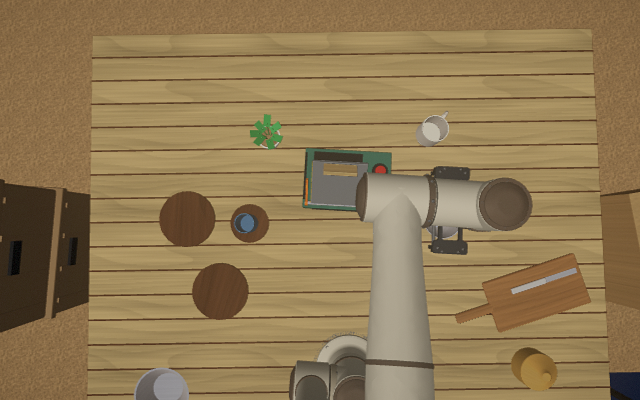

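The scene shows the tumbler on the small disc at (386,237), and the mug, bowl and plant where they were. The raised panel's stripe is nearly parallel to the pointer. One last numeric slope comparison from the raw pixels, averaging a few frames.

```bash
python3 - <<'E'
from pm import *
fr=[cam("scene") for _ in range(4)]
s=dict(fr[0]); im=np.mean([f["img"].astype(float) for f in fr],0); s["img"]=im.astype(np.uint8)
B,G,R=im[...,0],im[...,1],im[...,2]
# lower boundary via (R-B) signal crossing half max scanning downward
def low(col,v0,v1):
    p=(R-B)[v0:v1,col]; k=int(np.argmax(p)); hm=(p[k]+p[min(k+4,len(p)-1)])/2
    for i in range(k,len(p)-1):
        if p[i]>=hm>p[i+1]: return v0+i+(p[i]-hm)/(p[i]-p[i+1])
    return np.nan
def up(col,v0,v1):
    p=(R-B)[v0:v1,col]; k=int(np.argmax(p)); hm=(p[k]+p[max(k-3,0)])/2
    for i in range(k,0,-1):
        if p[i]>=hm>p[i-1]: return v0+i-(p[i]-hm)/(p[i]-p[i-1])
    return np.nan
cs=np.arange(307,319); y=np.array([low(c,205,216) for c in cs]); ok=~np.isnan(y); print("ptr low",np.round(y,2),np.polyfit(cs[ok],y[ok],1))
cs2=np.arange(292,303); y2=np.array([low(c,203,213) for c in cs2]); ok=~np.isnan(y2); print("stripe low",np.round(y2,2),np.polyfit(cs2[ok],y2[ok],1))
y3=np.array([up(c,203,211) for c in cs2]); print("stripe up",np.round(y3,2))
sl=lambda a,b:(b[1]-a[1])/(b[0]-a[0])
for th in (43,44,45,46,47,48,49):
    q=lambda l,e,z:proj(s,P(th,l,e,z))
    a,b=q(.09,.091,-.005),q(.02,.091,-.005); c,d=q(.158,.075,-.005),q(.08,.075,-.005)
    print(th,"ptr slope %.3f y@312 %.2f tipx %.1f"%(sl(a,b),np.interp(312,[a[0],b[0]],[a[1],b[1]]),a[0]),"| stripe slope %.3f y@297 %.2f"%(sl(c,d),np.interp(297,[c[0],d[0]],[c[1],d[1]])))
E
```

```text
ptr low [211.49 211.52 211.61 211.58 211.6  211.65 211.7  211.72 211.71 211.75
 211.73 211.82] [2.62349691e-02 2.03459943e+02]
stripe low [206.43 206.43 206.43 206.51 206.58 206.59 206.59 206.74 206.96 207.21
 207.31] [8.67094621e-02 1.80956167e+02]
stripe up [204.24 204.4  204.39 204.38 204.47 204.55 204.59 204.62 204.62 204.6
 204.74]
43 ptr slope -0.061 y@312 212.85 tipx 305.2 | stripe slope -0.046 y@297 209.71
44 ptr slope -0.033 y@312 212.56 tipx 305.5 | stripe slope -0.019 y@297 209.12
45 ptr slope -0.005 y@312 212.26 tipx 305.8 | stripe slope 0.010 y@297 208.51
46 ptr slope 0.025 y@312 211.95 tipx 306.1 | stripe slope 0.040 y@297 207.87
47 ptr slope 0.056 y@312 211.63 tipx 306.4 | stripe slope 0.070 y@297 207.21
48 ptr slope 0.088 y@312 211.29 tipx 306.7 | stripe slope 0.102 y@297 206.53
49 ptr slope 0.122 y@312 210.94 tipx 307.0 | stripe slope 0.136 y@297 205.81
```

```bash
python3 - <<'E'
from go import *
t=cam("top");s=cam("scene")
print(r.sense()["time_s"]); print(r.finish_job())
E
```

```text
32.35
the job is handed in; nothing more can be done
None
```

I did all three steps in the order asked and handed the job in at 32.4 s of the 64 s; no verdict was reported.

- **Tumbler:** it stands upright and near the centre of the smallest dark-wood disc. I checked this by picture after release and again at the end.
- **Panel:** I raised it by the grip rail to about 32°, but there the arm ran into its wrist joint limit. I let go and lifted the panel's free edge from below with closed fingers the rest of the way, so the last 15° or so was not done by the rail as you asked. The wrist force peaked at about 78 N during the jam, under the 120 N limit.
- **Angle match:** the panel stays where I left it. My last checks disagreed slightly:

| Check | Panel | Pointer |
|---|---|---|
| Wrist camera | about 46.5° | about 46.8° |
| Scene camera, line slopes | about 46° | about 46° |
| Scene camera, line heights | 47.9° | 47.0° |
| Scene camera, mask fit | 47.5° | 46° |

- **Best estimate:** the panel is within about 1° of the pointer; the mask fit is the outlier at 1.5°. The pointer was not touched.
- **Button:** I pressed it about 6 mm, until it stopped moving and the force rose to 22 N, so it was fully down. I then moved the arm clear. I have no separate sign that the lamp lit.
- **Bystanders:** in the final pictures the mug and plant stand where they started. The bowl does too in the scene view; the arm hides most of it in the top view.

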